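Charge a mill jar by difference weighing

ROBOT

A 6-joint arm with a two-finger parallel gripper is mounted at the origin on the work surface. World frame = base frame: x ahead of the robot, y to its left, z up, the work surface at z = 0. Lengths are in m, angles in rad, forces in N, time in s.
With the tool pointing down it reaches from about 0.35 to 1 m from the base axis. Payload 7.1 kg.
Tool frame: the origin (TCP) lies between the finger pads; the fingertips stand ctrl.tip_extent ahead of it and the grasp point (between the pads) lies 2 mm behind it (ctrl.tip_extent is the distance from the TCP to the fingertips, in m); y points along the fingers, z is the direction in which the jaws open and shut, and the axes are right-handed (so a half turn about y gives the same grasp; the last joint's range is limited). The gripper opens to 85 mm and grips with 20 to 120 N. Pads are 22 mm wide; open, the fingers measure 114 mm over their backs; the gripper's body (76 mm by 85 mm) begins 54 mm behind the grasp point. The pads swing forward as they close: fully open they stand 13 mm farther back than shut.
Start: joints at [-1.366, 0.423, 1.63, -0, 1.089, -0.019], TCP at [0.139, -0.609, 0.21] pointing down, gripper open.
Joint ranges: [-3, 3], [-0.9, 2.11], [0.09, 2.58], [-1.31, 4.45], [0.11, 2.69], [-2.54, 2.54]. Speed limits (rad/s): [2.39, 2.39, 3.01, 3.14, 3.14, 3.14].

INTERFACE

Orientations are given as a unit quaternion [w, x, y, z].
In Python, from workcell import status, optics, ctrl gives the robot as it stands. The module is installed in compiled form; this text tells all that it offers.
- The arm moves only by the tool jog_arm, never from a script. Its argument "targets" is a list of rows, each an object with "jaw": the opening, from 0 (shut) to 1 (fully open); "translation": the shift along the tool's x, y, z each as a share of 0.5 m, from -1 to 1, a list of three; "delta_rot": the turn, a rotation vector about the tool's x, y, z each as a share of pi/4 rad, from -1 to 1, a list of three. A call has exactly 8 rows; each row is the pose to reach, as a shift and turn from the pose commanded when the call began, along the tool's axes at that moment; what a row does not reach only later rows make up. A row lasts 1/8 s, in which the tool goes at most 62.5 mm and 10.7 degrees, less where a joint would pass 70% of its speed; a pose out of reach is approached as far as the arm can. A call with a number of a shift or a turn outside -1 to 1 is refused whole. A call with a gripper value outside its range is refused whole. The fingers move at their own pace and stop on an object; "force" is the grip in N (left out, the last holds). Time passes only in rows, so rows that repeat a pose let the fingers close, or fill a call up. It gives the time, the measured TCP pose, the force and the opening at its end, in the units of the state.
- status.get_state(): the state, without advancing time (a new reading comes with each control period).
- optics.capture(name): name is "scene" or "top" or "wrist"; returns the picture (480x640x3 uint8, blue, green, red); there is no depth.
- optics.calibration(name): a dict with "fx", "fy", "cx", "cy" (pixels), "rvec" (rotation vector, rad) and "tvec" (3), from world to camera coordinates, as OpenCV has them. Camera axes: x right, y down, z forward; pixel columns grow to the right and rows downward; lengths in m; the calibration is good to about 2 mm. A picture is of the moment at which its call begins: read the wrist's pose just before it. calibration takes no time and is no camera call; for the wrist camera it gives the pose at the moment of the call.
- ctrl.sign_off(): hands the job in, once; it reports no verdict.
The state is a dict: "clock": time; "joint_positions": joint angles; "qd": joint speeds; "joint_efforts": joint torques, N m; "ee_pos": TCP position; "tcp_rot": TCP orientation; "contact_force": force on the tool from outside, world axes, zero at the start; "moment": the same for the moment, N m; "finger_gap": finger opening in m.
Only numpy, scipy, OpenCV 4.12 (cv2) and the standard library are available. Lean on these libraries where they do the work, as an engineer would, in place of code of your own. Each camera call takes 0.05 s, during which the arm holds its last target.

TASK

Weigh the grinding balls into the mill jar by difference: lift the steel cup of balls out of the bottle carrier, stand it gently upright, fully on the balance pan, and let go of it for two seconds while the reading settles. Then take it again, tip all eight balls into the open mill jar, and stand the empty cup back upright on the pan and let go of it. Leave the mill jar, its lid, the two tubs in the carrier and the tall bottle standing where they are.

Things in the scene. Friction and masses are not known exactly. Their poses are not given: they have to be found in the camera images.
- cup_mid (a point): the cup: plain straight-sided steel beaker, no handle or spout, 60 mm outside diameter, 90 mm tall, wall 3 mm, base 4 mm, 80 to 170 g empty. Point: its centre, on the axis 45 mm over its underside; z runs to the mouth. It starts upright in one of the carrier's places, holding the eight balls in its bottom 40 mm. There it can be taken only from straight above, near the rim, fingers on the carrier's long sides.
- ball0_center (a point): grinding ball 1 of eight: smooth polished white ceramic ball, 20 mm diameter, 16 g; slides and rolls easily. The point is its centre.
- ball1_center (a point): grinding ball 2 of eight: smooth polished white ceramic ball, 20 mm diameter, 16 g; slides and rolls easily. The point is its centre.
- ball2_center (a point): grinding ball 3 of eight: smooth polished white ceramic ball, 20 mm diameter, 16 g; slides and rolls easily. The point is its centre.
- ball3_center (a point): grinding ball 4 of eight: smooth polished white ceramic ball, 20 mm diameter, 16 g; slides and rolls easily. The point is its centre.
- ball4_center (a point): grinding ball 5 of eight: smooth polished white ceramic ball, 20 mm diameter, 16 g; slides and rolls easily. The point is its centre.
- ball5_center (a point): grinding ball 6 of eight: smooth polished white ceramic ball, 20 mm diameter, 16 g; slides and rolls easily. The point is its centre.
- ball6_center (a point): grinding ball 7 of eight: smooth polished white ceramic ball, 20 mm diameter, 16 g; slides and rolls easily. The point is its centre.
- ball7_center (a point): grinding ball 8 of eight: smooth polished white ceramic ball, 20 mm diameter, 16 g; slides and rolls easily. The point is its centre.
- pan (a point): the balance: white top-loading laboratory balance, fixed. Point: centre of the top face of its round flat steel pan (130 mm diameter, does not sink), 75 mm over the bench and its highest part; the housing is 60 mm high. x runs from the display to the rear: the housing reaches 185 mm from the pan's centre towards -x, 85 mm towards +x and 90 mm to each side. z is up.
- carrier: the bottle carrier: a fixed grey plastic tray 256 mm long (x) by 84 mm wide (y), with three square places of 74 mm in a row along x, at x = -79, 0 and +79 mm of its own frame. Floor 5 mm thick, long walls and dividers 45 mm high, end boards 8 mm thick and 108 mm high. Origin: centre of its underside, on the bench. The cup stands in one place, the two tubs in the other two.
- jar_in (a point): the mill jar: an open, heavy (2.4 kg), loose steel grinding jar, round, 102 mm outside diameter (two thin rings round it stand 3 mm proud), 95 mm tall, standing upright on the bench. Its bore is 80 mm in diameter. This point is the centre of the bore's floor, 14 mm over the jar's underside; z points up.
- jar_mouth (a point): centre of the mill jar's mouth, level with its rim (95 mm over the bench).
- jar_lid: the mill jar's lid lying on the bench near the jar: a steel disc 108 mm in diameter with a small boss, 26 mm tall, 0.8 kg. Origin: centre of its underside. Leave alone.
- tall_bottle: tall bottle with a cap, 70 mm diameter, 150 mm tall, 0.45 kg, standing near the mill jar. Origin: centre of its underside. Leave alone.
- jar_a: capped tub, 62 mm diameter, 100 mm tall, 0.2 kg, standing loosely in one place of the carrier. Origin: centre of its underside. Leave alone.
- jar_b: capped tub, 62 mm diameter, 104 mm tall, 0.25 kg, standing loosely in one place of the carrier. Origin: centre of its underside. Leave alone.
Things that resemble listed ones, but are neither listed nor needed, are in the scene too. Leave any green look-alike of the part that bears cup_mid alone.

How it is judged:
On the way, in this order (a step that is already met when the one before it is completed fails the run):
1. the cup stands upright, fully on the balance pan, with all eight balls in it, let go of and still for 1 s (horizontal distance between cup_mid and pan below 0.035 m and z of cup_mid in the frame of pan between 0.038 and 0.052 m and angle between cup_mid's own z axis and vertical below 0.08 rad and linear speed of cup below 0.02 m/s and contact force between each of the arm, the fingers and cup below 0.05 N and horizontal distance between each of ball0_center, ball1_center, ball2_center, ball3_center, ball4_center, ball5_center, ball6_center, ball7_center and cup_mid below 0.025 m and z of each of ball0_center, ball1_center, ball2_center, ball3_center, ball4_center, ball5_center, ball6_center, ball7_center in the frame of cup_mid below 0.045 m), for 1 s.
2. all eight balls are inside the mill jar (horizontal distance between each of ball0_center, ball1_center, ball2_center, ball3_center, ball4_center, ball5_center, ball6_center, ball7_center and jar_in below 0.037 m and z of ball0_center in the frame of jar_in between 0 and 0.075 m and z of ball1_center in the frame of jar_in between 0 and 0.075 m and z of ball2_center in the frame of jar_in between 0 and 0.075 m and z of ball3_center in the frame of jar_in between 0 and 0.075 m and z of ball4_center in the frame of jar_in between 0 and 0.075 m and z of ball5_center in the frame of jar_in between 0 and 0.075 m and z of ball6_center in the frame of jar_in between 0 and 0.075 m and z of ball7_center in the frame of jar_in between 0 and 0.075 m), for 0.3 s.
At the end, for the whole second after the job is handed in: All eight balls lie inside the mill jar; the empty cup stands upright (within 0.08 rad), at rest and let go of, fully on the balance pan (its axis within 35 mm of the pan's centre); the mill jar stands upright within 30 mm of where it was (all of step 2 and horizontal distance between cup_mid and pan below 0.035 m and z of cup_mid in the frame of pan between 0.038 and 0.052 m and angle between cup_mid's own z axis and vertical below 0.08 rad and linear speed of cup below 0.02 m/s and contact force between each of the arm, the fingers and cup below 0.05 N and distance of jar_in from where it was at the start of the episode below 0.03 m and angle between jar_in's own z axis and vertical below 0.1 rad); the robot touches nothing.
It fails at once if a tub in the carrier, the mill jar's lid or the tall bottle is shifted by more than 30 mm or tipped ((distance of jar_a from where it was at the start of the episode above 0.03 m or angle between jar_a's own z axis and vertical above 0.35 rad) or (distance of jar_b from where it was at the start of the episode above 0.03 m or angle between jar_b's own z axis and vertical above 0.35 rad) or (distance of jar_lid from where it was at the start of the episode above 0.03 m or angle between jar_lid's own z axis and vertical above 0.35 rad) or (distance of tall_bottle from where it was at the start of the episode above 0.03 m or angle between tall_bottle's own z axis and vertical above 0.35 rad)).
It fails at once if the cup is dropped or banged onto the pan (faster than 0.45 m/s in the last 10 mm over it, a fall of about a centimetre or more) (horizontal distance between cup_mid and pan below 0.06 m and z of cup_mid in the frame of pan below 0.055 m and linear speed of cup above 0.45 m/s).
It also fails if it takes over 70 s, if anything falls off the work surface, if the arm or the gripper's body presses on something with over 40 N, if the wrist force passes 120 N, or if a joint passes its speed limit or range.

## Working session

There is one attempt and no reset: what is moved stays moved. The work goes in short steps, Python scripts to look and compute and a tool call to move; the robot and the scene stay as the last step left them, time stands still between calls to the robot, and variables do not carry over. Pictures are saved under pics/ and viewed, and the job is handed in when it is done.

Besides the shell and the picture viewer there is one more tool, called after "Request:" as name(argument=value, ...) on one line, values as JSON. jog_arm: Moves the arm, as the interface text tells. Its arguments: {"type":"object","properties":{"targets":{"type":"array"},"force":{"type":"number"}},"required":["targets"]}

```bash
mkdir -p pics; python3 - <<'E'
from workcell import status, optics, ctrl
import cv2
print(status.get_state(), ctrl.tip_extent)
for n in("scene","top"):
    cv2.imwrite(f"pics/{n}0.png",optics.capture(n)); print(n,optics.calibration(n))
E
```

```text
{'clock': 0.0, 'joint_positions': array([-1.36600751e+00,  4.23888509e-01,  1.63067983e+00, -1.32379611e-05,
        1.08861524e+00, -1.89477337e-02]), 'qd': array([-0.00104362,  0.00087856, -0.00040421, -0.00166168, -0.00069231,
       -0.00216795]), 'joint_efforts': array([ 1.36962786e-03, -5.57383740e+01, -2.81744027e+01,  2.38769729e-05,
        7.48033344e-03, -1.09941513e-05]), 'ee_pos': array([ 0.1386063 , -0.60883911,  0.20911996]), 'tcp_rot': array([ 0.07888375, -0.07899638,  0.70324605, -0.70212671]), 'contact_force': array([-0.38911281,  0.02410886, -0.07714277]), 'moment': array([-0.02929691,  0.03975148, -0.01727633]), 'finger_gap': 0.08542076279327177} 0.017
scene {'fx': 588.1299960527383, 'fy': 588.1299960527383, 'cx': 318.66960931706035, 'cy': 247.30390205710873, 'rvec': array([ 1.32206909,  2.48694822, -0.68419521]), 'tvec': array([ 0.29100851, -0.32859575,  1.58430315])}
top {'fx': 448.300651179138, 'fy': 448.300651179138, 'cx': 315.79085673566976, 'cy': 239.52191583177319, 'rvec': array([ 2.13325301, -2.13624309,  0.12671121]), 'tvec': array([-0.00678424,  0.55204873,  0.94269874])}
```

View pics/scene0.png

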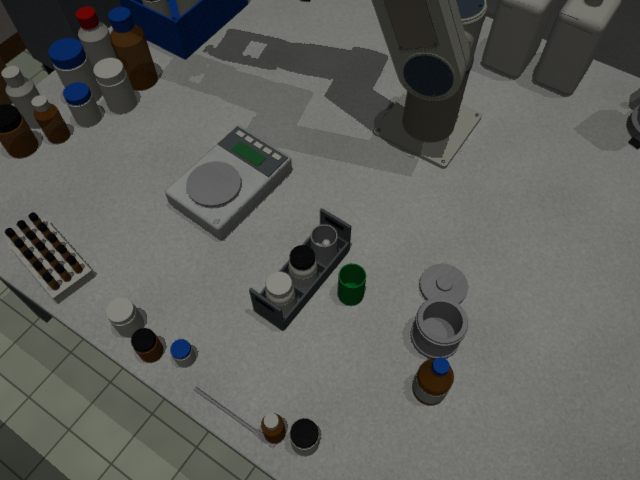

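View pics/top0.png

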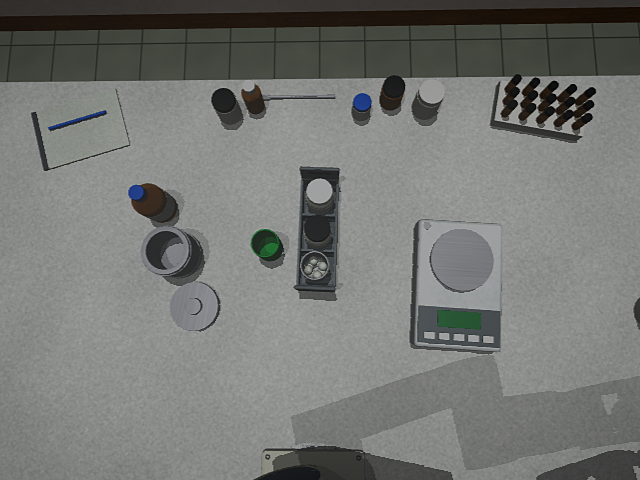

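The top picture shows the steel cup with white balls in the carrier's near place (315,265), the green look-alike (266,244) to leave alone, the tubs (317,231) and (319,191), the jar (172,251), the lid (195,306), the bottle (150,200) and the pan (462,260). I choose the cup at (315,265), steel with balls in it. Next I'll take enlarged crops.

```bash
cat > h.py <<'E'
import numpy as np, cv2
from workcell import status, optics, ctrl
from scipy.spatial.transform import Rotation as R
def ray(name,uv,z,c=None):
    c=c or optics.calibration(name); M=R.from_rotvec(np.ravel(c['rvec'])).as_matrix(); t=np.ravel(c['tvec'])
    d=M.T@np.array([(uv[0]-c['cx'])/c['fx'],(uv[1]-c['cy'])/c['fy'],1]); o=-M.T@t
    return o+d*(z-o[2])/d[2]
def proj(name,P,c=None):
    c=c or optics.calibration(name); K=np.array([[c['fx'],0,c['cx']],[0,c['fy'],c['cy']],[0,0,1]])
    return cv2.projectPoints(np.array(P,float).reshape(-1,3),np.ravel(c['rvec']),np.ravel(c['tvec']),K,None)[0].reshape(-1,2)
def circ(name,c,r,z,n=40,cal=None):
    a=np.linspace(0,2*np.pi,n); return proj(name,np.c_[c[0]+r*np.cos(a),c[1]+r*np.sin(a),np.full(n,z)],cal)
def rot(): 
    q=status.get_state()['tcp_rot']; return R.from_quat([q[1],q[2],q[3],q[0]])
E
python3 - <<'E'
import cv2
im=cv2.imread('pics/top0.png')
a=cv2.resize(im[160:300,240:345],None,fx=4,fy=4,interpolation=cv2.INTER_CUBIC);cv2.imwrite('pics/c1.png',a)
a=cv2.resize(im[170:340,110:235],None,fx=3.5,fy=3.5,interpolation=cv2.INTER_CUBIC);cv2.imwrite('pics/c2.png',a)
a=cv2.resize(im[210:360,400:515],None,fx=4,fy=4,interpolation=cv2.INTER_CUBIC);cv2.imwrite('pics/c3.png',a)
E
```

```text
(no output)
```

View pics/c1.png

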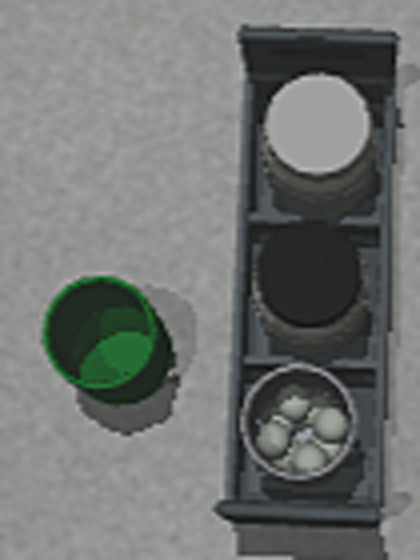

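View pics/c2.png

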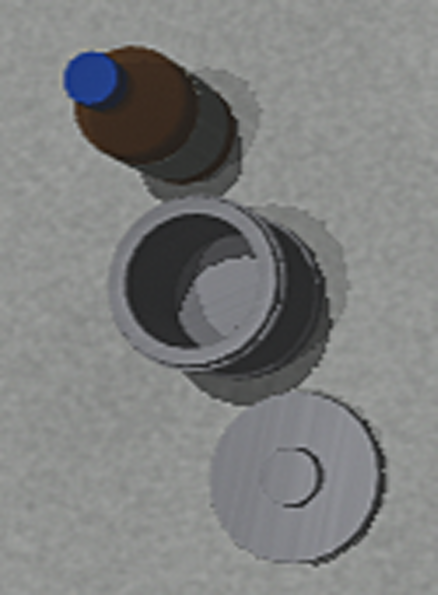

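View pics/c3.png

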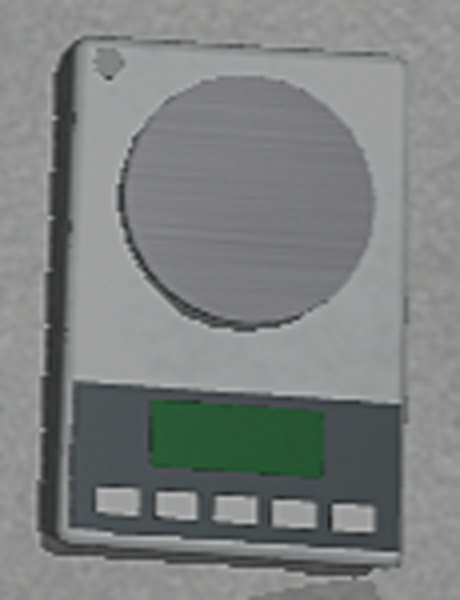

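```bash
python3 - <<'E'
from h import *
c=optics.calibration('top'); im=cv2.imread('pics/top0.png'); sc=cv2.imread('pics/scene0.png')
for n,uv,z,r in [('cup',(314.7,265.1),.095,.03),('jar',(165.4,250.9),.095,.051),('pan',(462,260.2),.075,.065),('bottlecap',(136,192),.150,.014),('lid',(194.9,306.3),.018,.054),('white',(319.5,191),.107,.031),('black',(317.5,228.7),.107,.031)]:
    p=ray('top',uv,z,c); print(n,p.round(4), 'dist',np.hypot(*p[:2]).round(3))
    for k,I in(('top',im),('scene',sc)):
        cv2.polylines(I,[np.round(circ(k,p,r,z)*8).astype(int)],True,(0,0,255),1,cv2.LINE_AA,3)
q=[ray('top',(240+a/4,160+b/4),z,c) for a,b,z in((240,30,.108),(397,36,.108),(218,510,.108),(380,518,.108))]
print(np.round(q,3))
cv2.imwrite('pics/o1.png',cv2.resize(im[150:350,110:510],None,fx=2,fy=2))
cv2.imwrite('pics/o2.png',cv2.resize(sc[120:420,160:480],None,fx=2,fy=2))
E
```

```text
cup [ 0.491  -0.0068  0.095 ] dist 0.491
jar [0.5212 0.3035 0.095 ] dist 0.603
pan [ 0.5025 -0.3128  0.075 ] dist 0.592
bottlecap [0.633  0.3483 0.15  ] dist 0.722
lid [0.4071 0.26   0.018 ] dist 0.483
white [ 0.6438 -0.0169  0.107 ] dist 0.644
black [ 0.5646 -0.0128  0.107 ] dist 0.565
[[ 0.694  0.024  0.108]
 [ 0.69  -0.058  0.108]
 [ 0.445  0.033  0.108]
 [ 0.441 -0.048  0.108]]
```

View pics/o1.png

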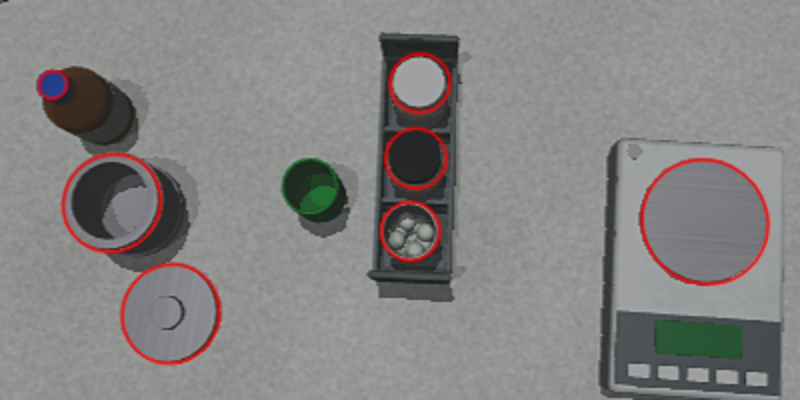

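View pics/o2.png

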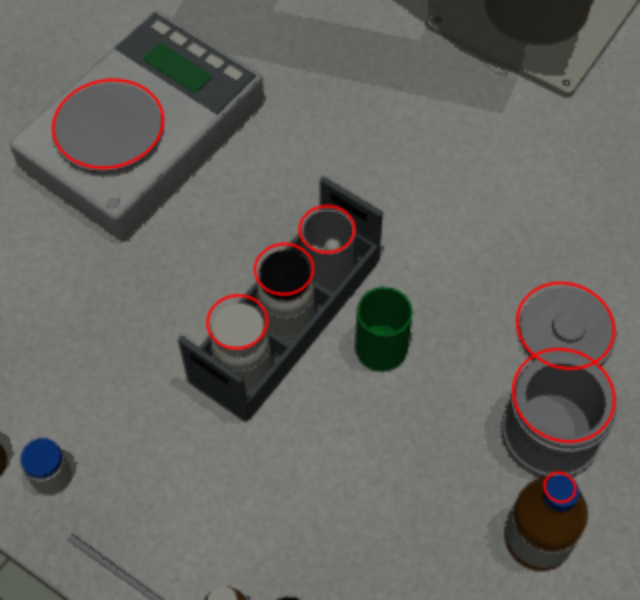

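```bash
cat >> h.py <<'E'
def log():
    s=status.get_state()
    with open('log.txt','a') as f: f.write(' '.join(map(str,[*s['joint_positions'],*s['ee_pos'],*s['tcp_rot']]))+'\n')
    return s
def delta(P,Rt,base=None):
    """shares for jog from current pose to world pose"""
    s=log(); R0=rot()
    d=R0.inv().apply(np.array(P)-s['ee_pos'])/0.5
    v=(R0.inv()*Rt).as_rotvec()/(np.pi/4)
    print('t',s['clock'],'pos',s['ee_pos'].round(4),'F',s['contact_force'].round(1),'gap',s['finger_gap'].round(4),'q',s['joint_positions'].round(3))
    print('translation',d.round(4),'delta_rot',v.round(4)); return d,v
def ori(ydir,zdir):
    y=np.array(ydir,float);y/=np.linalg.norm(y);z=np.array(zdir,float);z-=y*(y@z);z/=np.linalg.norm(z)
    return R.from_matrix(np.c_[np.cross(y,z),y,z])
E
python3 - <<'E'
from h import *
print(rot().as_matrix().round(3))
a=-0.038
for s in(1,-1):
    delta([.491,-.007,.25],ori([0,0,-1],[-s*np.sin(a),s*np.cos(a),0]))
E
```

```text
[[-0.975 -0.     0.222]
 [-0.222  0.001 -0.975]
 [ 0.    -1.    -0.001]]Traceback (most recent call last):
  File "<stdin>", line 5, in <module>
  File "h.py", line 24, in delta
    print('t',s['clock'],'pos',s['ee_pos'].round(4),'F',s['contact_force'].round(1),'gap',s['finger_gap'].round(4),'q',s['joint_positions'].round(3))
                                                                                          ^^^^^^^^^^^^^^^^^^^^^
AttributeError: 'float' object has no attribute 'round'
```

```bash
sed -i "s/s\['finger_gap'\].round(4)/round(s['finger_gap'],4)/" h.py
python3 - <<'E'
from h import *
a=-0.038
delta([.491,-.007,.25],ori([0,0,-1],[np.sin(a),-np.cos(a),0]))
E
```

```text
t 0.1 pos [ 0.1386 -0.6089  0.2092] F [-0.4  0.2  0.3] gap 0.0858 q [-1.366  0.424  1.631 -0.     1.089 -0.019]
translation [-0.9544 -0.0801 -1.0174] delta_rot [1.800e-03 3.334e-01 3.000e-04]
```

Request:
jog_arm(targets=[{"jaw": 1,"translation": [-0.04,-0.01,-0.05],"delta_rot": [0,0.02,0]},{"jaw": 1,"translation": [-0.11,-0.02,-0.12],"delta_rot": [0,0.05,0]},{"jaw": 1,"translation": [-0.19,-0.03,-0.2],"delta_rot": [0,0.08,0]},{"jaw": 1,"translation": [-0.27,-0.04,-0.28],"delta_rot": [0,0.1,0]},{"jaw": 1,"translation": [-0.35,-0.05,-0.37],"delta_rot": [0,0.13,0]},{"jaw": 1,"translation": [-0.43,-0.06,-0.45],"delta_rot": [0,0.16,0]},{"jaw": 1,"translation": [-0.5,-0.07,-0.53],"delta_rot": [0,0.18,0]},{"jaw": 1,"translation": [-0.54,-0.08,-0.57],"delta_rot": [0,0.2,0]}], force=40)

```text
clock: 1.1
ee_pos: [0.3392, -0.2693, 0.2499]
tcp_rot: [0.024, -0.024, 0.707, -0.706]
contact_force: [0.5, -0.0, -0.2]
finger_gap: 0.0853
```

```bash
python3 - <<'E'
from h import *
a=-0.038
delta([.491,-.007,.24],ori([0,0,-1],[np.sin(a),-np.cos(a),0]))
E
```

```text
t 1.1 pos [ 0.3392 -0.2693  0.2499] F [ 0.5 -0.  -0.2] gap 0.0853 q [-0.699  0.081  1.992  0.     1.069  0.804]
translation [-0.3386  0.02   -0.5027] delta_rot [0.0007 0.1349 0.0004]
```

Request:
jog_arm(targets=[{"jaw": 1,"translation": [-0.05,0,-0.07],"delta_rot": [0,0.02,0]},{"jaw": 1,"translation": [-0.11,0,-0.16],"delta_rot": [0,0.05,0]},{"jaw": 1,"translation": [-0.17,0.01,-0.25],"delta_rot": [0,0.08,0]},{"jaw": 1,"translation": [-0.23,0.01,-0.34],"delta_rot": [0,0.1,0]},{"jaw": 1,"translation": [-0.28,0.02,-0.42],"delta_rot": [0,0.12,0]},{"jaw": 1,"translation": [-0.32,0.02,-0.48],"delta_rot": [0,0.135,0]},{"jaw": 1,"translation": [-0.3386,0.02,-0.5027],"delta_rot": [0,0.135,0]},{"jaw": 1,"translation": [-0.3386,0.02,-0.5027],"delta_rot": [0,0.135,0]}])

```text
clock: 2.1
ee_pos: [0.4909, -0.0093, 0.2396]
tcp_rot: [0.014, -0.013, -0.707, 0.707]
contact_force: [0.3, -0.2, -0.2]
finger_gap: 0.0854
```

```bash
python3 - <<'E'
from h import *
a=-0.038
c=optics.calibration('wrist');im=optics.capture('wrist')
delta([.491,-.007,.083],ori([0,0,-1],[np.sin(a),-np.cos(a),0]))
cv2.imwrite('pics/w1.png',im)
cv2.polylines(im,[np.round(circ('wrist',[.491,-.007],.03,.095,cal=c)*8).astype(int)],True,(0,0,255),1,cv2.LINE_AA,3)
cv2.imwrite('pics/w1o.png',im)
E
```

```text
t 2.15 pos [ 0.4905 -0.0099  0.2397] F [-0.1  0.9 -0.1] gap 0.0853 q [-0.044  0.187  1.892 -0.     1.064  1.565]
translation [-0.0011  0.3133 -0.0059] delta_rot [-0.0004 -0.0009  0.0011]
```

View pics/w1o.png

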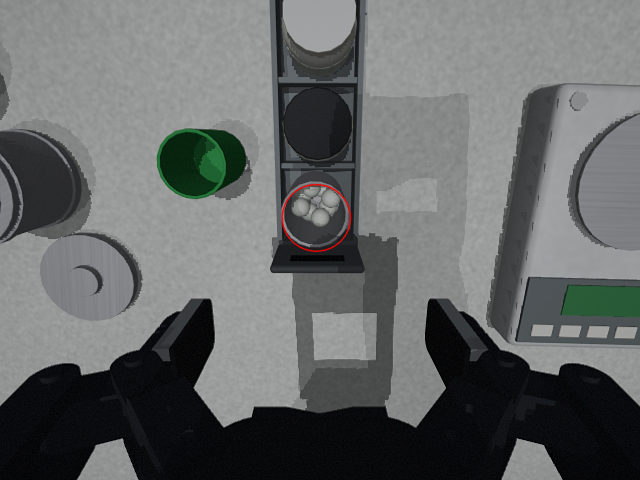

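```bash
python3 - <<'E'
import cv2
a=cv2.imread('pics/w1.png')[70:280,250:390]
cv2.imwrite('pics/w1c.png',cv2.resize(a,None,fx=2.8,fy=2.8,interpolation=cv2.INTER_CUBIC))
a=cv2.imread('pics/w1o.png')[170:280,250:390]
cv2.imwrite('pics/w1d.png',cv2.resize(a,None,fx=5,fy=5,interpolation=cv2.INTER_CUBIC))
E
```

```text
(no output)
```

View pics/w1d.png

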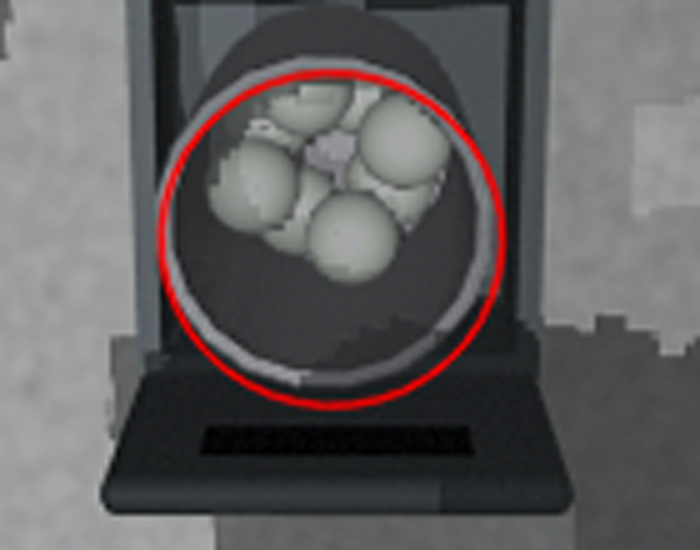

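Request:
jog_arm(targets=[{"jaw": 1,"translation": [-0.002,0.03,-0.007],"delta_rot": [0,0,0]},{"jaw": 1,"translation": [-0.004,0.08,-0.007],"delta_rot": [0,0,0]},{"jaw": 1,"translation": [-0.004,0.14,-0.007],"delta_rot": [0,0,0]},{"jaw": 1,"translation": [-0.004,0.2,-0.007],"delta_rot": [0,0,0]},{"jaw": 1,"translation": [-0.004,0.26,-0.007],"delta_rot": [0,0,0]},{"jaw": 1,"translation": [-0.004,0.3,-0.007],"delta_rot": [0,0,0]},{"jaw": 1,"translation": [-0.004,0.323,-0.007],"delta_rot": [0,0,0]},{"jaw": 1,"translation": [-0.004,0.323,-0.007],"delta_rot": [0,0,0]}])

```text
clock: 3.15
ee_pos: [0.4922, -0.0065, 0.0776]
tcp_rot: [0.015, -0.014, -0.707, 0.707]
contact_force: [-0.6, -0.2, 0.3]
finger_gap: 0.0854
```

```bash
python3 - <<'E'
from h import *
a=-0.038
delta([.492,-.0065,.078],ori([0,0,-1],[np.sin(a),-np.cos(a),0]))
cv2.imwrite('pics/w2.png',optics.capture('wrist'))
E
```

```text
t 3.15 pos [ 0.4922 -0.0065  0.0776] F [-0.6 -0.2  0.3] gap 0.0854 q [-0.037  0.442  2.003 -0.     0.699  1.574]
translation [ 0.0004 -0.0008 -0.    ] delta_rot [-0.0001 -0.0027  0.0024]
```

View pics/w2.png

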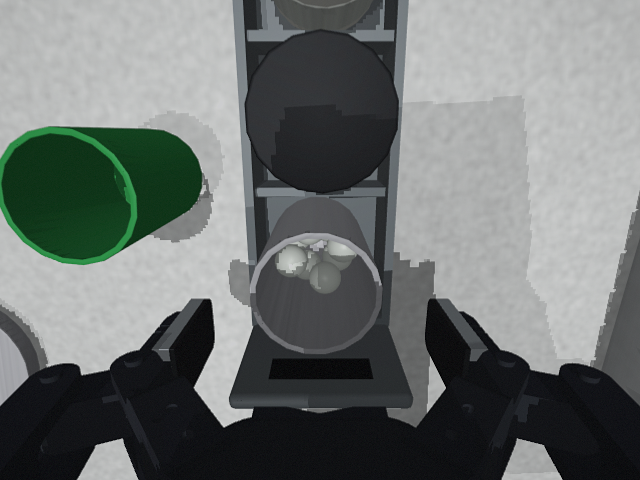

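```bash
python3 - <<'E'
from h import *
s=status.get_state()['ee_pos']
im=cv2.imread('pics/w2.png')
for c,col in (([s[0],s[1]],(0,255,0)),([.492,-.0065],(0,0,255))):
    cv2.polylines(im,[np.round(circ('wrist',c,.03,.095)*8).astype(int)],True,col,1,cv2.LINE_AA,3)
print(proj('wrist',[[*s[:2],.095],[*s[:2],s[2]-.017],[s[0],s[1]+.043,s[2]-.017]]))
cv2.imwrite('pics/w2o.png',im[200:480,100:540])
E
```

```text
[[317.54294829 300.48214231]
 [317.86531639 272.48182035]
 [238.14008069 275.32064592]]
```

View pics/w2o.png

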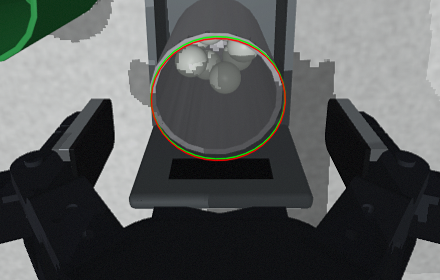

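Request:
jog_arm(targets=[{"jaw": 0.6,"translation": [-0.002,0,0],"delta_rot": [0,0,0]},{"jaw": 0.4,"translation": [-0.002,0,0],"delta_rot": [0,0,0]},{"jaw": 0.3,"translation": [-0.002,0,0],"delta_rot": [0,0,0]},{"jaw": 0.3,"translation": [-0.002,0,0],"delta_rot": [0,0,0]},{"jaw": 0.3,"translation": [-0.002,0,0],"delta_rot": [0,0,0]},{"jaw": 0.3,"translation": [-0.002,0,0],"delta_rot": [0,0,0]},{"jaw": 0.3,"translation": [-0.002,-0.004,0],"delta_rot": [0,0,0]},{"jaw": 0.3,"translation": [-0.002,-0.01,0],"delta_rot": [0,0,0]}], force=60)

```text
clock: 4.2
ee_pos: [0.494, -0.0061, 0.0835]
tcp_rot: [-0.014, 0.014, 0.707, -0.707]
contact_force: [0.4, 0.2, 0.9]
finger_gap: 0.0257
```

Request:
jog_arm(targets=[{"jaw": 0.3,"translation": [0,-0.02,0],"delta_rot": [0,0,0]},{"jaw": 0.3,"translation": [0,-0.05,0],"delta_rot": [0,0,0]},{"jaw": 0.3,"translation": [0,-0.09,0],"delta_rot": [0,0,0]},{"jaw": 0.3,"translation": [0,-0.14,0],"delta_rot": [0,0,0]},{"jaw": 0.3,"translation": [0,-0.19,0],"delta_rot": [0,0,0]},{"jaw": 0.3,"translation": [0,-0.24,0],"delta_rot": [0,0,0]},{"jaw": 0.3,"translation": [0,-0.27,0],"delta_rot": [0,0,0]},{"jaw": 0.3,"translation": [0,-0.28,0],"delta_rot": [0,0,0]}])

```text
clock: 5.2
ee_pos: [0.4945, -0.0061, 0.2247]
tcp_rot: [0.013, -0.015, -0.707, 0.707]
contact_force: [-0.2, -0.1, -0.3]
finger_gap: 0.0254
```

```bash
python3 - <<'E'
from h import *
a=-0.038
delta([.5025,-.313,.215],ori([0,0,-1],[np.sin(a),-np.cos(a),0]))
cv2.imwrite('pics/w3.png',optics.capture('wrist'))
E
```

```text
t 5.2 pos [ 0.4945 -0.0061  0.2247] F [-0.2 -0.1 -0.3] gap 0.0254 q [-0.036  0.211  1.901  0.     1.028  1.574]
translation [-0.0402  0.0194  0.6126] delta_rot [ 0.     -0.0017 -0.0025]
```

View pics/w3.png

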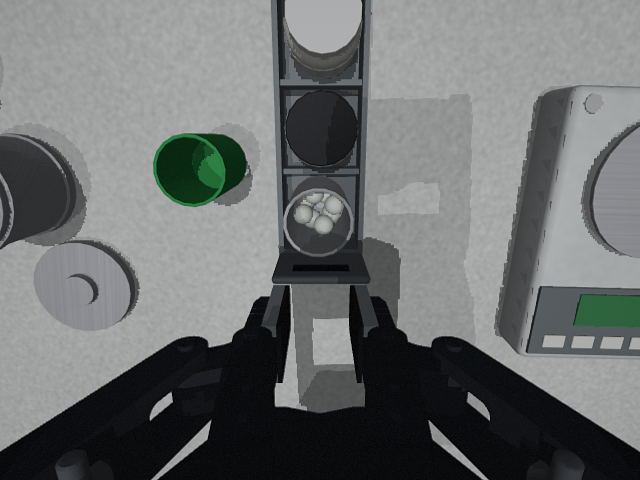

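```bash
python3 - <<'E'
from h import *
s=status.get_state(); c=optics.calibration('wrist'); M=R.from_rotvec(np.ravel(c['rvec'])).as_matrix(); o=-M.T@np.ravel(c['tvec'])
print('fx',c['fx'],'campos',o,'fwd',M[2],'tool->cam',rot().inv().apply(o-s['ee_pos']))
R0=rot()
for y in(.017,0,-.02,-.04,-.06,-.08,-.1):
    print(y,proj('wrist',[s['ee_pos']+R0.apply([x,y,z]) for z in(-.013,.013) for x in (0,)],c).round(0).tolist())
E
```

```text
fx 359.3232575308438 campos [ 0.56589543 -0.00969169  0.38783303] fwd [-0.28012364  0.01075883 -0.95990364] tool->cam [-0.07185207 -0.16323897  0.00073406]
0.017 [[294.0, 272.0], [342.0, 272.0]]
0 [[291.0, 285.0], [344.0, 285.0]]
-0.02 [[288.0, 304.0], [347.0, 304.0]]
-0.04 [[284.0, 327.0], [351.0, 327.0]]
-0.06 [[278.0, 359.0], [356.0, 359.0]]
-0.08 [[270.0, 402.0], [363.0, 402.0]]
-0.1 [[258.0, 466.0], [373.0, 466.0]]
```

```bash
python3 - <<'E'
import cv2,numpy as np
a=cv2.imread('pics/w3.png')[270:400,220:420]
b=cv2.imread('pics/w2.png')[270:400,120:320]
c=np.vstack([a,b]); c=np.clip(c.astype(float)*1.8+25,0,255).astype(np.uint8)
cv2.imwrite('pics/f.png',cv2.resize(c,None,fx=2.3,fy=2.3,interpolation=cv2.INTER_CUBIC))
E
```

```text
(no output)
```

View pics/f.png

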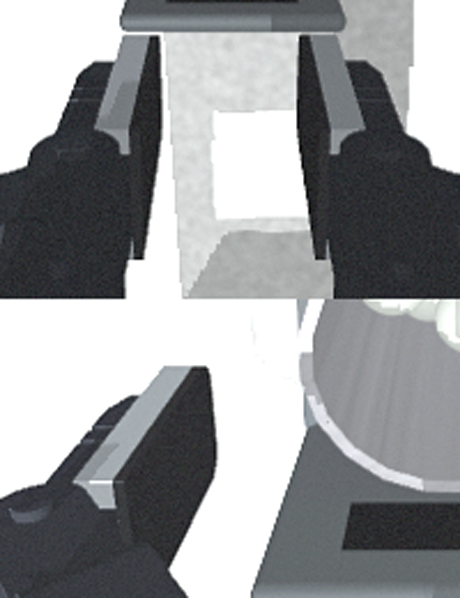

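```bash
python3 - <<'E'
from h import *
s=status.get_state();R0=rot();im=optics.capture('scene');
pts=[s['ee_pos']+R0.apply([0,y,0]) for y in(.017,0,-.024,-.056,-.1,-.2)]
p=proj('scene',pts);print(p.round(0).tolist())
u,v=p[2].astype(int);x0,y0=max(u-110,0),max(v-110,0)
a=cv2.resize(im[y0:y0+190,x0:x0+220],None,fx=3,fy=3,interpolation=cv2.INTER_CUBIC)
for q in p[:4]: cv2.circle(a,tuple(((q-[x0,y0])*3).astype(int)),3,(0,0,255),-1)
cv2.imwrite('pics/s3.png',a)
E
```

```text
[[322.0, 206.0], [322.0, 201.0], [322.0, 194.0], [322.0, 185.0], [322.0, 171.0], [322.0, 134.0]]
```

View pics/s3.png

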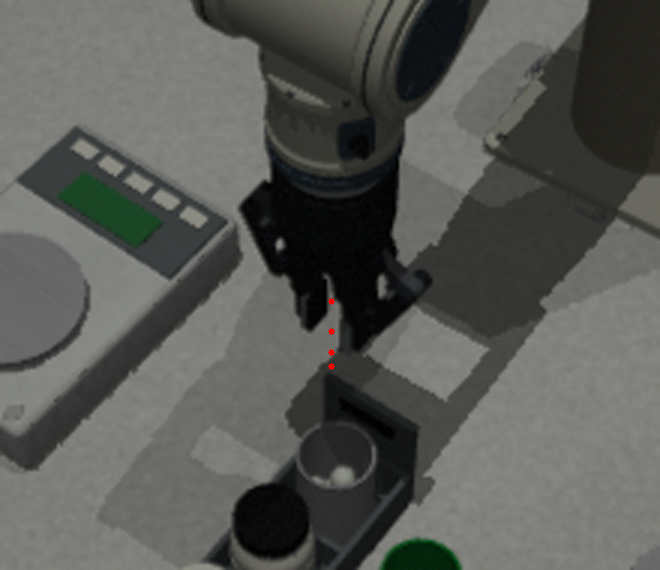

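The fingers closed on nothing. Both cameras show the fingertips about 20–30 mm behind the reported TCP, whereas `tip_extent` says 17 mm ahead. The cup was not touched. I'll open and descend correspondingly lower, then check by eye.

Request:
jog_arm(targets=[{"jaw": 1,"translation": [0,0.02,0],"delta_rot": [0,0,0]},{"jaw": 1,"translation": [0,0.05,0],"delta_rot": [0,0,0]},{"jaw": 1,"translation": [0,0.09,0],"delta_rot": [0,0,0]},{"jaw": 1,"translation": [0,0.14,0],"delta_rot": [0,0,0]},{"jaw": 1,"translation": [0,0.2,0],"delta_rot": [0,0,0]},{"jaw": 1,"translation": [0,0.25,0],"delta_rot": [0,0,0]},{"jaw": 1,"translation": [0,0.28,0],"delta_rot": [0,0,0]},{"jaw": 1,"translation": [0,0.3,0],"delta_rot": [0,0,0]}])

```text
clock: 6.3
ee_pos: [0.4934, -0.0061, 0.0721]
tcp_rot: [-0.015, 0.013, 0.707, -0.707]
contact_force: [-0.0, 0.4, 0.1]
finger_gap: 0.0854
```

Request:
jog_arm(targets=[{"jaw": 1,"translation": [0,0.01,0],"delta_rot": [0,0,0]},{"jaw": 1,"translation": [0,0.02,0],"delta_rot": [0,0,0]},{"jaw": 1,"translation": [0,0.03,0],"delta_rot": [0,0,0]},{"jaw": 1,"translation": [0,0.04,0],"delta_rot": [0,0,0]},{"jaw": 1,"translation": [0,0.05,0],"delta_rot": [0,0,0]},{"jaw": 1,"translation": [0,0.06,0],"delta_rot": [0,0,0]},{"jaw": 1,"translation": [0,0.066,0],"delta_rot": [0,0,0]},{"jaw": 1,"translation": [0,0.066,0],"delta_rot": [0,0,0]}])

```text
clock: 7.3
ee_pos: [0.4939, -0.0061, 0.0402]
tcp_rot: [-0.014, 0.014, 0.707, -0.707]
contact_force: [0.5, 0.5, 0.1]
finger_gap: 0.0855
```

```bash
python3 - <<'E'
from h import *
s=log();print(s['ee_pos'],s['contact_force'],s['finger_gap'])
im=optics.capture('scene');a=cv2.resize(im[130:290,230:420],None,fx=3,fy=3,interpolation=cv2.INTER_CUBIC);cv2.imwrite('pics/s4.png',a)
cv2.imwrite('pics/w4.png',optics.capture('wrist'))
E
```

```text
[ 0.49389068 -0.0061059   0.04018771] [0.45856911 0.4624098  0.06443556] 0.08552343223676837
```

View pics/s4.png

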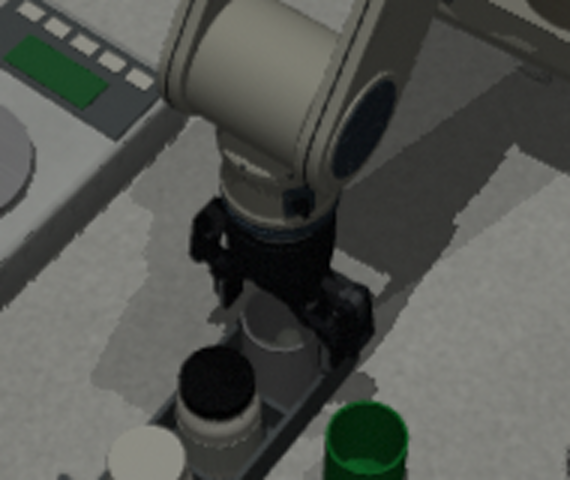

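View pics/w4.png

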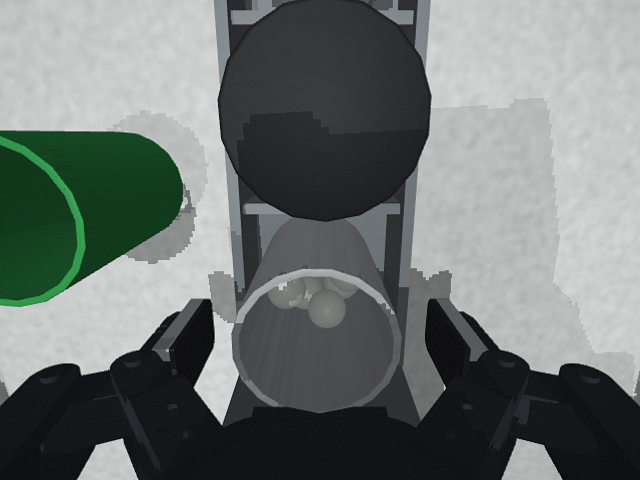

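Request:
jog_arm(targets=[{"jaw": 1,"translation": [0,0.01,0],"delta_rot": [0,0,0]},{"jaw": 1,"translation": [0,0.02,0],"delta_rot": [0,0,0]},{"jaw": 1,"translation": [0,0.02,0],"delta_rot": [0,0,0]},{"jaw": 0.7,"translation": [0,0.02,0],"delta_rot": [0,0,0]},{"jaw": 0.6,"translation": [0,0.02,0],"delta_rot": [0,0,0]},{"jaw": 0.5,"translation": [0,0.02,0],"delta_rot": [0,0,0]},{"jaw": 0.4,"translation": [0,0.02,0],"delta_rot": [0,0,0]},{"jaw": 0.4,"translation": [0,0.02,0],"delta_rot": [0,0,0]}], force=60)

```text
clock: 8.4
ee_pos: [0.4943, -0.0061, 0.0309]
tcp_rot: [-0.014, 0.014, 0.707, -0.707]
contact_force: [-0.5, 1.0, 4.9]
finger_gap: 0.0593
```

```bash
python3 - <<'E'
from h import *
s=log();print(s['ee_pos'],s['contact_force'],s['finger_gap'])
cv2.imwrite('pics/w5.png',optics.capture('wrist'))
E
```

```text
[ 0.49426677 -0.00605327  0.03086835] [-0.51772155  1.03722324  4.92204069] 0.05926851433969629
```

View pics/w5.png

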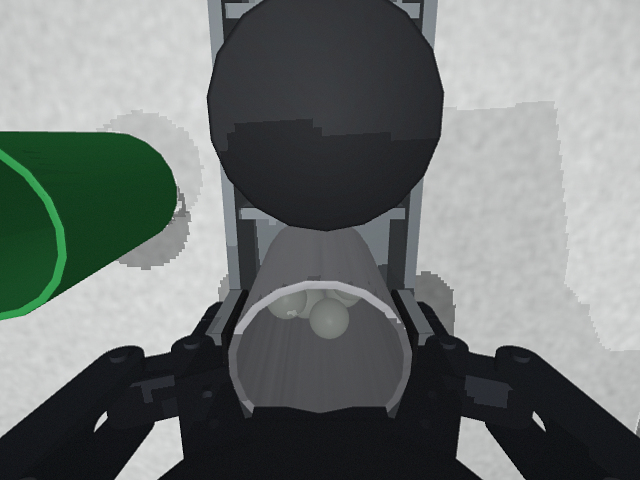

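Request:
jog_arm(targets=[{"jaw": 0.4,"translation": [0,-0.005,0],"delta_rot": [0,0,0]},{"jaw": 0.4,"translation": [0,-0.02,0],"delta_rot": [0,0,0]},{"jaw": 0.4,"translation": [0,-0.05,0],"delta_rot": [0,0,0]},{"jaw": 0.4,"translation": [0,-0.1,0],"delta_rot": [0,0,0]},{"jaw": 0.4,"translation": [0,-0.16,0],"delta_rot": [0,0,0]},{"jaw": 0.4,"translation": [0,-0.22,0],"delta_rot": [0,0,0]},{"jaw": 0.4,"translation": [0,-0.27,0],"delta_rot": [0,0,0]},{"jaw": 0.4,"translation": [0,-0.29,0],"delta_rot": [0,0,0]}])

```text
clock: 9.45
ee_pos: [0.4948, -0.0062, 0.1776]
tcp_rot: [0.013, -0.015, -0.707, 0.707]
contact_force: [0.2, -0.7, -3.2]
finger_gap: 0.0588
```

```bash
python3 - <<'E'
from h import *
a=-0.038
delta([.505,-.313,.18],ori([0,0,-1],[np.sin(a),-np.cos(a),0]))
im=optics.capture('scene');a=cv2.resize(im[80:320,200:420],None,fx=2.5,fy=2.5,interpolation=cv2.INTER_CUBIC);cv2.imwrite('pics/s6.png',a)
E
```

```text
t 9.45 pos [ 0.4948 -0.0062  0.1776] F [ 0.2 -0.7 -3.2] gap 0.0588 q [-0.036  0.276  1.942 -0.     0.92   1.574]
translation [-0.0445 -0.0047  0.6124] delta_rot [-0.     -0.0017 -0.0041]
```

View pics/s6.png

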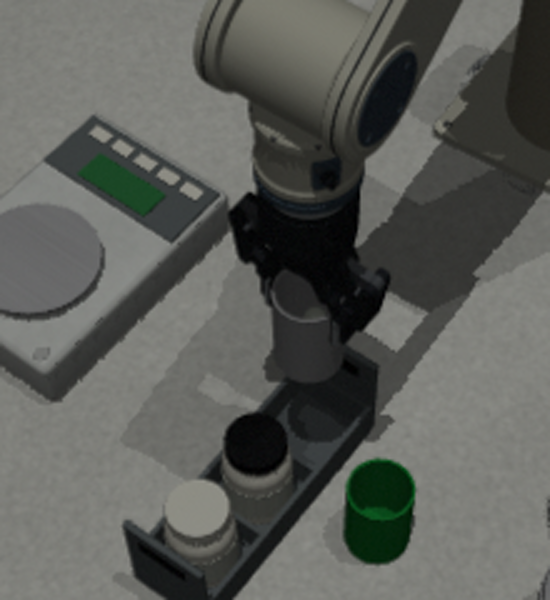

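Request:
jog_arm(targets=[{"jaw": 0.4,"translation": [0,-0.002,0.03],"delta_rot": [0,0,0]},{"jaw": 0.4,"translation": [-0.01,-0.004,0.1],"delta_rot": [0,0,0]},{"jaw": 0.4,"translation": [-0.015,-0.005,0.2],"delta_rot": [0,0,0]},{"jaw": 0.4,"translation": [-0.02,-0.005,0.31],"delta_rot": [0,0,0]},{"jaw": 0.4,"translation": [-0.03,-0.005,0.42],"delta_rot": [0,0,0]},{"jaw": 0.4,"translation": [-0.035,-0.005,0.52],"delta_rot": [0,0,0]},{"jaw": 0.4,"translation": [-0.041,-0.005,0.59],"delta_rot": [0,0,0]},{"jaw": 0.4,"translation": [-0.041,-0.005,0.612],"delta_rot": [0,0,0]}])

```text
clock: 10.5
ee_pos: [0.5012, -0.3151, 0.1763]
tcp_rot: [-0.016, 0.014, 0.707, -0.707]
contact_force: [0.8, 0.4, -2.5]
finger_gap: 0.0597
```

```bash
python3 - <<'E'
from h import *
a=-0.038
delta([.503,-.313,.103],ori([0,0,-1],[np.sin(a),-np.cos(a),0]))
im=optics.capture('scene');a=cv2.resize(im[80:320,120:340],None,fx=2.5,fy=2.5,interpolation=cv2.INTER_CUBIC);cv2.imwrite('pics/s7.png',a)
E
```

```text
t 10.5 pos [ 0.5012 -0.3151  0.1763] F [ 0.8  0.4 -2.5] gap 0.0597 q [-0.581  0.416  1.729 -0.     0.998  1.032]
translation [-0.0037  0.1466 -0.0042] delta_rot [ 0.001  -0.0051  0.0025]
```

View pics/s7.png

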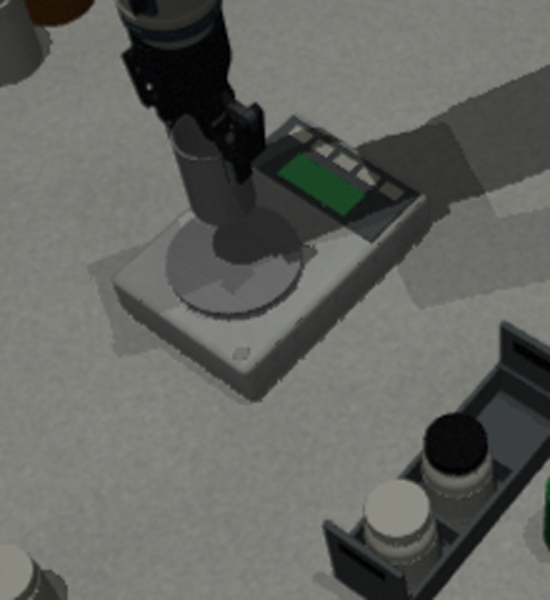

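Request:
jog_arm(targets=[{"jaw": 0.4,"translation": [-0.002,0.01,-0.004],"delta_rot": [0,0,0]},{"jaw": 0.4,"translation": [-0.004,0.03,-0.004],"delta_rot": [0,0,0]},{"jaw": 0.4,"translation": [-0.004,0.055,-0.004],"delta_rot": [0,0,0]},{"jaw": 0.4,"translation": [-0.004,0.08,-0.004],"delta_rot": [0,0,0]},{"jaw": 0.4,"translation": [-0.004,0.105,-0.004],"delta_rot": [0,0,0]},{"jaw": 0.4,"translation": [-0.004,0.125,-0.004],"delta_rot": [0,0,0]},{"jaw": 0.4,"translation": [-0.004,0.137,-0.004],"delta_rot": [0,0,0]},{"jaw": 0.4,"translation": [-0.004,0.14,-0.004],"delta_rot": [0,0,0]}])

```text
clock: 11.55
ee_pos: [0.5045, -0.3108, 0.1075]
tcp_rot: [-0.014, 0.014, 0.707, -0.707]
contact_force: [-0.2, -1.1, -2.8]
finger_gap: 0.0594
```

```bash
python3 - <<'E'
from h import *
s=log();print(s['ee_pos'],s['contact_force'],s['finger_gap'])
im=optics.capture('scene');a=cv2.resize(im[120:260,140:280],None,fx=4,fy=4,interpolation=cv2.INTER_CUBIC);cv2.imwrite('pics/s8.png',a)
E
```

```text
[ 0.50445232 -0.31076138  0.10750411] [-0.16043878 -1.0987898  -2.77758188] 0.05943969769077875
```

View pics/s8.png

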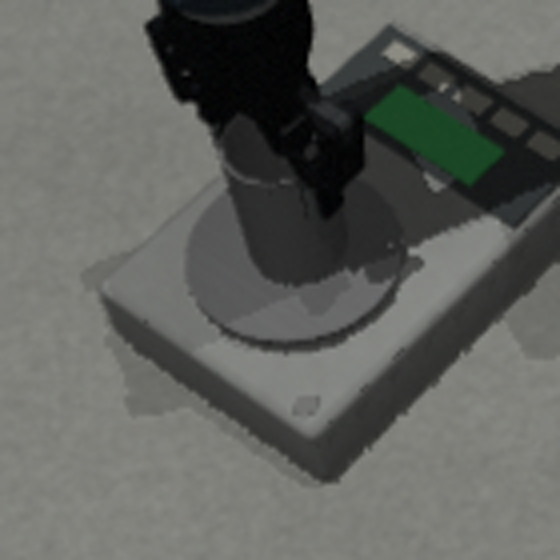

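Request:
jog_arm(targets=[{"jaw": 0.4,"translation": [0,0.003,0],"delta_rot": [0,0,0]},{"jaw": 0.4,"translation": [0,0.006,0],"delta_rot": [0,0,0]},{"jaw": 0.4,"translation": [0,0.008,0],"delta_rot": [0,0,0]},{"jaw": 0.4,"translation": [0,0.01,0],"delta_rot": [0,0,0]},{"jaw": 0.4,"translation": [0,0.01,0],"delta_rot": [0,0,0]},{"jaw": 0.4,"translation": [0,0.01,0],"delta_rot": [0,0,0]},{"jaw": 0.4,"translation": [0,0.011,0],"delta_rot": [0,0,0]},{"jaw": 0.4,"translation": [0,0.011,0],"delta_rot": [0,0,0]}])

```text
clock: 12.6
ee_pos: [0.5046, -0.3108, 0.1024]
tcp_rot: [-0.014, 0.014, 0.707, -0.707]
contact_force: [-0.6, 0.6, -2.0]
finger_gap: 0.0594
```

Request:
jog_arm(targets=[{"jaw": 0.4,"translation": [0,0.001,0],"delta_rot": [0,0,0]},{"jaw": 0.4,"translation": [0,0.001,0],"delta_rot": [0,0,0]},{"jaw": 0.4,"translation": [0,0.002,0],"delta_rot": [0,0,0]},{"jaw": 0.4,"translation": [0,0.002,0],"delta_rot": [0,0,0]},{"jaw": 0.4,"translation": [0,0.003,0],"delta_rot": [0,0,0]},{"jaw": 0.4,"translation": [0,0.003,0],"delta_rot": [0,0,0]},{"jaw": 0.4,"translation": [0,0.004,0],"delta_rot": [0,0,0]},{"jaw": 0.4,"translation": [0,0.004,0],"delta_rot": [0,0,0]}])

```text
clock: 13.6
ee_pos: [0.5048, -0.3108, 0.1009]
tcp_rot: [0.014, -0.014, -0.707, 0.707]
contact_force: [-1.1, 1.7, 4.9]
finger_gap: 0.0592
```

Request:
jog_arm(targets=[{"jaw": 0.75,"translation": [0,0,0],"delta_rot": [0,0,0]},{"jaw": 0.8,"translation": [0,0,0],"delta_rot": [0,0,0]},{"jaw": 1,"translation": [0,0,0],"delta_rot": [0,0,0]},{"jaw": 1,"translation": [0,0,0],"delta_rot": [0,0,0]},{"jaw": 1,"translation": [0,0,0],"delta_rot": [0,0,0]},{"jaw": 1,"translation": [0,-0.01,0],"delta_rot": [0,0,0]},{"jaw": 1,"translation": [0,-0.03,0],"delta_rot": [0,0,0]},{"jaw": 1,"translation": [0,-0.06,0],"delta_rot": [0,0,0]}])

```text
clock: 14.6
ee_pos: [0.5045, -0.3107, 0.1312]
tcp_rot: [-0.014, 0.014, 0.707, -0.707]
contact_force: [0.2, -0.7, 0.4]
finger_gap: 0.086
```

Request:
jog_arm(targets=[{"jaw": 1,"translation": [0,-0.04,0],"delta_rot": [0,0,0]},{"jaw": 1,"translation": [0,-0.09,0],"delta_rot": [0,0,0]},{"jaw": 1,"translation": [0,-0.15,0],"delta_rot": [0,0,0]},{"jaw": 1,"translation": [0,-0.21,0],"delta_rot": [0,0,0]},{"jaw": 1,"translation": [0,-0.27,0],"delta_rot": [0,0,0]},{"jaw": 1,"translation": [0,-0.31,0],"delta_rot": [0,0,0]},{"jaw": 1,"translation": [0,-0.32,0],"delta_rot": [0,0,0]},{"jaw": 1,"translation": [0,-0.32,0],"delta_rot": [0,0,0]}])

```text
clock: 15.6
ee_pos: [0.5045, -0.3107, 0.2907]
tcp_rot: [0.014, -0.014, -0.707, 0.707]
contact_force: [0.3, 0.3, -0.9]
finger_gap: 0.0852
```

```bash
python3 - <<'E'
from h import *
s=log();print(s['ee_pos'],s['contact_force'],s['finger_gap'],s['joint_positions'])
im=optics.capture('scene');a=cv2.resize(im[60:260,120:340],None,fx=3,fy=3,interpolation=cv2.INTER_CUBIC);cv2.imwrite('pics/s9.png',a)
cv2.imwrite('pics/w9.png',optics.capture('wrist'))
E
```

```text
[ 0.50451337 -0.31069305  0.29074513] [ 0.32443273  0.27167898 -0.85667988] 0.0851891987352514 [-5.72090830e-01  2.93356996e-01  1.62563561e+00  5.74557088e-05
  1.22198388e+00  1.03798393e+00]
```

View pics/s9.png

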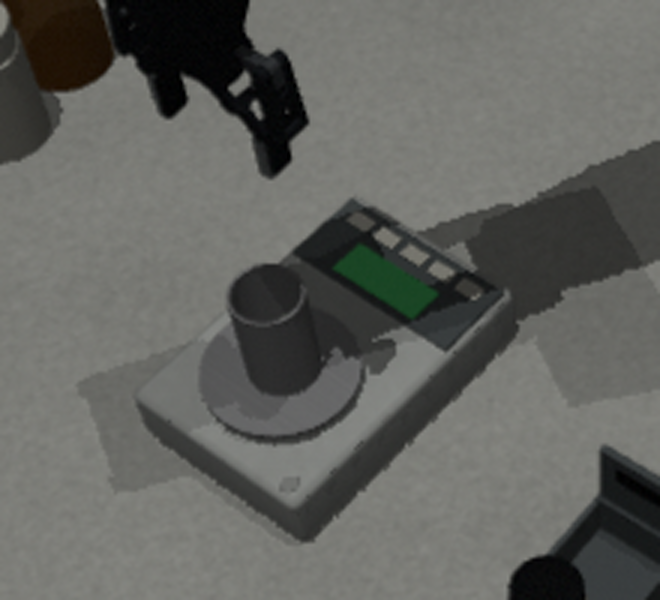

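View pics/w9.png

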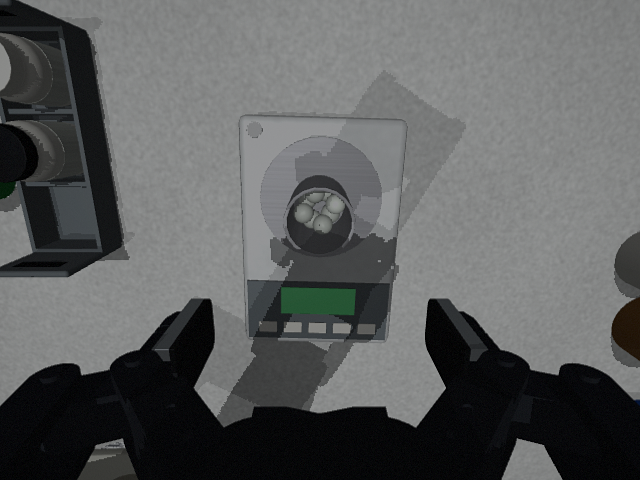

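The cup is standing upright on the pan and holds the balls, seen at about (320,215) in the wrist view. Next I'll fit the kinematics to see whether a side grasp is reachable.

```bash
python3 - <<'E'
from h import *
from scipy.optimize import least_squares
D=np.loadtxt('log.txt'); q=D[:,:6];p=D[:,6:9]; print(len(D))
def model(x,q):
    h,L1,L2,L3,a1,lat,a3=x
    A=q[:,1];B=A+q[:,2];C=B+q[:,4]
    r=a1+L1*np.sin(A)+L2*np.sin(B)+a3*np.cos(B)+L3*np.sin(C); z=h+L1*np.cos(A)+L2*np.cos(B)-a3*np.sin(B)+L3*np.cos(C)
    c,s=np.cos(q[:,0]),np.sin(q[:,0]); return np.c_[r*c-lat*s,r*s+lat*c,z]
f=least_squares(lambda x:np.r_[(model(x,q)-p).ravel(),.02*(x-[.2,.45,.45,.2,0,0,0])*.05],[.2,.45,.45,.2,0,0,0])
print(f.x.round(4),np.abs(model(f.x,q)-p).max())
im=cv2.imread('pics/w9.png');c=optics.calibration('wrist')
for ce,r,z in(([.5045,-.311],.03,.165),([.5025,-.313],.065,.075)):
    cv2.polylines(im,[np.round(circ('wrist',ce,r,z,cal=c)*8).astype(int)],True,(0,0,255),1,cv2.LINE_AA,3)
cv2.imwrite('pics/w9o.png',cv2.resize(im[100:300,200:440],None,fx=3,fy=3))
E
```

```text
12
[0.3033 0.5631 0.4849 0.3133 0.     0.0119 0.0775] 9.5574867258294e-05
```

View pics/w9o.png

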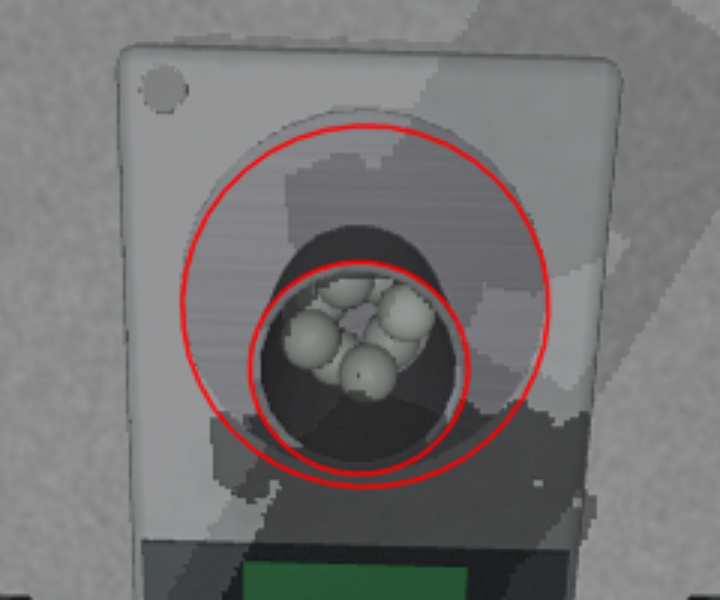

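```bash
python3 - <<'E'
from h import *
s=status.get_state();e=np.array([np.cos(-.572),np.sin(-.572),0])
delta(s['ee_pos']+[0,0,.06],R.from_rotvec(e*.5)*rot())
E
```

```text
t 15.7 pos [ 0.5041 -0.3104  0.2896] F [ 0.5  0.2 -0. ] gap 0.0857 q [-0.572  0.295  1.627  0.     1.222  1.038]
translation [ 2.0e-04 -1.2e-01 -1.0e-04] delta_rot [-0.5484 -0.001   0.3233]
```

Request:
jog_arm(targets=[{"jaw": 1,"translation": [0,-0.02,0],"delta_rot": [-0.1,0,0.06]},{"jaw": 1,"translation": [0,-0.04,0],"delta_rot": [-0.2,0,0.12]},{"jaw": 1,"translation": [0,-0.06,0],"delta_rot": [-0.3,0,0.18]},{"jaw": 1,"translation": [0,-0.08,0],"delta_rot": [-0.4,0,0.24]},{"jaw": 1,"translation": [0,-0.1,0],"delta_rot": [-0.48,0,0.28]},{"jaw": 1,"translation": [0,-0.12,0],"delta_rot": [-0.55,0,0.32]},{"jaw": 1,"translation": [0,-0.12,0],"delta_rot": [-0.55,0,0.32]},{"jaw": 1,"translation": [0,-0.12,0],"delta_rot": [-0.55,0,0.32]}])

```text
clock: 16.7
ee_pos: [0.5044, -0.3105, 0.3495]
tcp_rot: [0.077, 0.104, 0.834, -0.536]
contact_force: [-0.1, -0.1, -0.4]
finger_gap: 0.0859
```

```bash
python3 - <<'E'
from h import *
s=log();print(s['ee_pos'],s['joint_positions'].round(3));print(rot().as_matrix().round(3))
im=optics.capture('scene');R0=rot()
p=proj('scene',[s['ee_pos']+R0.apply([0,y,0]) for y in(.017,0,-.024,-.044)])
p2=proj('scene',[s['ee_pos']+R0.apply([0,0.004-d,z]) for d in (0,.032) for z in(-.043,.043)])
print(p.round(0))
a=cv2.resize(im[0:180,100:340],None,fx=3,fy=3,interpolation=cv2.INTER_CUBIC)
for q in p: cv2.circle(a,tuple(((q-[100,0])*3).astype(int)),3,(0,0,255),-1)
cv2.imwrite('pics/s10.png',a)
E
```

```text
[ 0.50438779 -0.31053998  0.34952842] [-0.827  0.306  1.564  0.485  1.431  0.676]
[[-0.967  0.256  0.017]
 [ 0.091  0.404 -0.91 ]
 [-0.239 -0.878 -0.414]]
[[194. 106.]
 [192.  98.]
 [188.  86.]
 [185.  76.]]
```

View pics/s10.png

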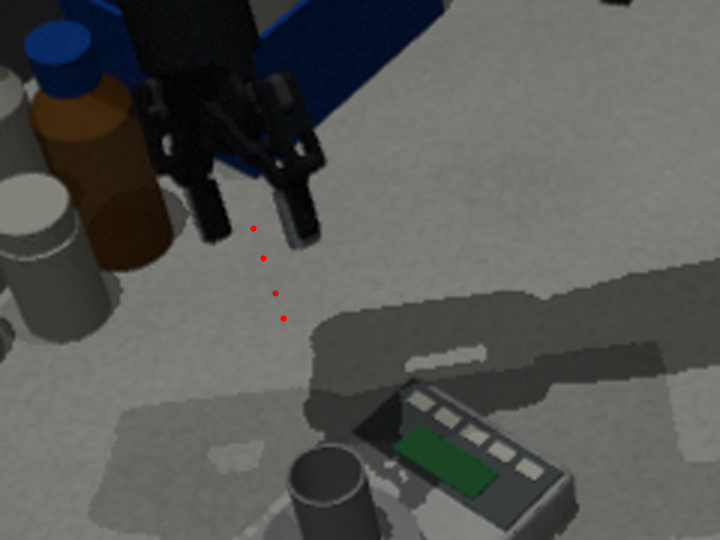

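```bash
cat >> h.py <<'E'
from scipy.optimize import least_squares
def fk(x,q):
    h,L1,L2,L3,lat,a3,a5=x
    Z=lambda a:R.from_euler('z',a); Y=lambda a:R.from_euler('y',a)
    A=Z(q[0])*Y(q[1]); p=Z(q[0]).apply([0,lat,0])+[0,0,h]+A.apply([0,0,L1]); B=A*Y(q[2]); p=p+B.apply([a3,0,L2])
    C=B*Z(q[3])*Y(q[4]); p=p+C.apply([a5,0,0]); F=C*Z(q[5]); p=p+F.apply([0,0,L3])
    M=F.as_matrix(); # tool y = z axis, tool z = -x axis -> x = y x z
    y=M[:,2]; z=-M[:,0]; return p,R.from_matrix(np.c_[np.cross(y,z),y,z])
def fitk():
    D=np.loadtxt('log.txt')
    def res(x):
        o=[]
        for d in D:
            p,_=fk(x,d[:6]); o.append(p-d[6:9])
        return np.r_[np.ravel(o),1e-4*(x-[.3,.56,.485,.3,0.012,.0775,0])]
    f=least_squares(res,[.3,.56,.485,.3,0.012,.0775,0]); return f.x,np.abs(res(f.x)).max()
def ik(x,P,Rt,q0):
    lo=np.array([-3,-.9,.09,-1.31,.11,-2.54]);hi=np.array([3,2.11,2.58,4.45,2.69,2.54])
    def res(q):
        p,r=fk(x,q); return np.r_[(p-P)*5,(r.inv()*Rt).as_rotvec()]
    f=least_squares(res,np.clip(q0,lo+1e-3,hi-1e-3),bounds=(lo,hi)); return f.x,np.abs(res(f.x)).max()
E
python3 - <<'E'
from h import *
x,e=fitk();print(x.round(4),e)
d=np.loadtxt('log.txt')[-1];p,r=fk(x,d[:6]);print(p-d[6:9],(r.inv()*rot()).magnitude())
E
```

```text
[0.3124 0.5631 0.4849 0.3224 0.0119 0.0775 0.    ] 2.239999835648049e-06
[-4.38773462e-10 -5.42089984e-10 -1.07402143e-10] 0.0007037567532826206
```

```bash
cat >> h.py <<'E'
KX=[0.3124,0.5631,0.4849,0.3224,0.0119,0.0775,0.]
OFF=-0.045
def gpose(G,head,pitch,roll,sgn):
    """grasp point G world; tool heading, pitch below horizontal, roll about tool y"""
    t=np.array([np.cos(head),np.sin(head),0]);a=np.cos(pitch)*t+np.array([0,0,-np.sin(pitch)])
    jz=sgn*np.array([-np.sin(head),np.cos(head),0]); Rt=ori(a,jz)*R.from_rotvec([0,roll,0])
    return np.array(G)-OFF*a, Rt
def wrist(q):
    Z=lambda a:R.from_euler('z',a); Y=lambda a:R.from_euler('y',a)
    h,L1,L2,L3,lat,a3,a5=KX; A=Z(q[0])*Y(q[1]); e=Z(q[0]).apply([0,lat,0])+[0,0,h]+A.apply([0,0,L1]); return e,e+(A*Y(q[2])).apply([a3,0,L2])
E
python3 - <<'E'
from h import *
for uv in((637,308),):print(ray('top',uv,.1))
for n,uv in (('brown',(140,85)),('white',(120,108)),('blue',(88,122)),('grn/blue crate',(215,40))): print(n,ray('scene',uv,0).round(3))
q0s=[[-.8,.3,1.56,.5,1.4,.7],[-.8,.6,1.5,1.57,1.57,0],[-.8,.6,1.5,1.57,1.57,-1.5],[-.8,.6,1.5,1.57,1.57,1.5],[-.5,.8,2,2.5,1.5,-1.5],[-.5,.8,2,2.5,1.5,1.5],[-.3,.6,2,-1.2,1.,1.],[-.3,.6,2,-1.2,1.,-1.]]
for pit in (15,25):
  for hd in range(-120,181,20):
    for sg in(1,-1):
      P,Rt=gpose([.504,-.311,.125],np.radians(hd),np.radians(pit),0,sg)
      best=min((ik(KX,P,Rt,q) for q in q0s),key=lambda t:t[1])
      if best[1]<1e-3: print(pit,hd,sg,best[0].round(2),'wrist',wrist(best[0])[1].round(2))
E
```

```text
[ 0.40454226 -0.64384262  0.1       ]
brown [ 0.318 -0.748  0.   ]
white [ 0.415 -0.733  0.   ]
blue [ 0.501 -0.769  0.   ]
grn/blue crate [ 0.055 -0.689  0.   ]
15 -120 1 [-0.14  0.93  1.65 -1.11  1.54  1.06] wrist [ 0.64 -0.08  0.2 ]
15 -120 -1 [-0.14  0.93  1.65 -1.11  1.54 -2.09] wrist [ 0.64 -0.08  0.2 ]
15 -60 1 [-0.24  0.85  2.23  3.96  1.26  1.52] wrist [ 0.37 -0.08  0.2 ]
15 -60 -1 [-0.24  0.85  2.23  3.96  1.26 -1.62] wrist [ 0.37 -0.08  0.2 ]
15 -40 1 [-0.47  0.86  2.32  3.37  1.35  1.58] wrist [ 0.3  -0.14  0.2 ]
15 -40 -1 [-0.47  0.86  2.32  3.37  1.35 -1.56] wrist [ 0.3  -0.14  0.2 ]
15 -20 1 [-0.75  0.86  2.31  2.74  1.34  1.56] wrist [ 0.25 -0.22  0.2 ]
15 -20 -1 [-0.75  0.86  2.31  2.74  1.34 -1.58] wrist [ 0.25 -0.22  0.2 ]
15 0 1 [-0.95  0.84  2.2   2.17  1.25  1.65] wrist [ 0.24 -0.31  0.2 ]
15 0 -1 [-0.95  0.84  2.2   2.17  1.25 -1.49] wrist [ 0.24 -0.31  0.2 ]
15 20 1 [-1.04  0.85  2.03  1.68  1.27  1.84] wrist [ 0.25 -0.4   0.2 ]
15 20 -1 [-1.04  0.85  2.03  1.68  1.27 -1.3 ] wrist [ 0.25 -0.4   0.2 ]
15 40 1 [-1.04  0.88  1.83  1.31  1.4   2.  ] wrist [ 0.3  -
[... 2457 characters left out ...]
 1.86  2.02] wrist [ 0.55 -0.56  0.24]
25 100 -1 [-0.81  0.99  1.31  0.55  1.86 -1.12] wrist [ 0.55 -0.56  0.24]
25 120 1 [-0.71  1.04  1.19  0.33  2.01  1.86] wrist [ 0.63 -0.53  0.24]
25 120 -1 [-0.71  1.04  1.19  0.33  2.01 -1.28] wrist [ 0.63 -0.53  0.24]
25 140 1 [-0.61  1.06  1.13  0.09  2.08  1.65] wrist [ 0.7  -0.47  0.24]
25 140 -1 [-0.61  1.06  1.13  0.09  2.08 -1.49] wrist [ 0.7  -0.47  0.24]
25 160 1 [-0.51  1.06  1.13 -0.16  2.07  1.43] wrist [ 0.74 -0.4   0.24]
25 160 -1 [-0.51  1.06  1.13 -0.16  2.07 -1.72] wrist [ 0.74 -0.4   0.24]
25 180 1 [-0.41  1.03  1.2  -0.4   1.98  1.23] wrist [ 0.76 -0.31  0.24]
25 180 -1 [-0.41  1.03  1.2  -0.4   1.98 -1.92] wrist [ 0.76 -0.31  0.24]
```

```bash
python3 - <<'E'
from h import *
q=status.get_state()['joint_positions']; d=np.radians
def go(name,G,hd,pit,roll,q):
    P,Rt=gpose(G,d(hd),d(pit),d(roll),-1); qq,e=ik(KX,P,Rt,q); print(name,'err',round(e,5),qq.round(2),'wrist',wrist(qq)[1].round(2),'elbow',wrist(qq)[0].round(2)); return qq
a=np.array([0,np.cos(d(15)),-np.sin(d(15))]); C=np.array([.504,-.311,.125])
for b in(.20,.12,0): q=go('pre%g'%b,C-b*a,90,15,0,[-.85,1,1.4,.7,1.9,-1.1])
q=go('lift',C+[0,0,.1],90,15,0,q)
for y in(-.15,0,.15,.3): q=go('y%g'%y,[.504,y,.24],90,15,0,q)
for r in(0,30,60,90,110,125,135): q=go('roll%d'%r,[.50,.3035,.165],90,15,r,q)
P,Rt=gpose(C-.16*a+[0,0,.05],d(90),d(15),0,-1); delta(P,Rt)
E
```

```text
pre0.2 err 0.0 [-1.01  1.17  0.85  0.72  2.24 -0.91] wrist [ 0.5  -0.77  0.25] elbow [ 0.29 -0.43  0.53]
pre0.12 err 0.0 [-0.96  1.1   1.07  0.7   2.1  -0.99] wrist [ 0.5  -0.69  0.23] elbow [ 0.3  -0.4   0.57]
pre0 err 0.0 [-0.87  1.04  1.33  0.72  1.91 -1.07] wrist [ 0.5  -0.58  0.2 ] elbow [ 0.32 -0.36  0.6 ]
lift err 0.0 [-0.87  0.9   1.36  0.75  1.99 -0.99] wrist [ 0.5  -0.58  0.3 ] elbow [ 0.29 -0.33  0.66]
y-0.15 err 0.0 [-0.71  0.75  1.65  0.85  1.81 -1.02] wrist [ 0.5  -0.42  0.31] elbow [ 0.3  -0.24  0.72]
y0 err 0.0 [-0.51  0.68  1.85  1.01  1.63 -1.04] wrist [ 0.5  -0.27  0.31] elbow [ 0.31 -0.16  0.75]
y0.15 err 0.0 [-0.25  0.63  1.97  1.22  1.47 -1.04] wrist [ 0.5  -0.12  0.31] elbow [ 0.33 -0.07  0.77]
y0.3 err 0.0 [ 0.04  0.62  1.99  1.47  1.33 -1.03] wrist [0.5  0.03 0.31] elbow [0.33 0.02 0.77]
roll0 err 0.0 [ 0.05  0.77  1.99  1.52  1.31 -1.18] wrist [0.5  0.04 0.24] elbow [0.39 0.03 0.72]
roll30 err 0.0 [ 0.05  0.77  1.99  1.52  1.31 -0.65] wrist [0.5  0.04 0.24] elbow [0.39 0.03 0.72]
roll60 err 0.0 [ 0.05  0.77  1.99  1.52  1.31 -0.13] wrist [0.5  0.04 0.24] elbow [0.39 0.03 0.72]
roll90 err 0.0 [0.05 0.77 1.99 1.52 1.31 0.39] wrist [0.5  0.04 0.24] elbow [0.39 0.03 0.72]
roll110 err 0.0 [0.05 0.77 1.99 1.52 1.31 0.74] wrist [0.5  0.04 0.24] elbow [0.39 0.03 0.72]
roll125 err 0.0 [0.05 0.77 1.99 1.52 1.31 1.01] wrist [0.5  0.04 0.24] elbow [0.39 0.03 0.72]
roll135 err 0.0 [0.05 0.77 1.99 1.52 1.31 1.18] wrist [0.5  0.04 0.24] elbow [0.39 0.03 0.72]
t 16.75 pos [ 0.5046 -0.3103  0.3498] F [ 0.7  0.7 -0.5] gap 0.0857 q [-0.827  0.306  1.563  0.486  1.431  0.676]
translation [0.0504 0.1639 0.3235] delta_rot [-1.0822 -1.6872  0.6253]
```

```bash
cat >> h.py <<'E'
def path(targets_fn,n=8):
    """print rows from current pose: targets_fn(k)->(P,R) k=1..n"""
    s=log();R0=rot();q=s['joint_positions']
    print('t',s['clock'],'F',s['contact_force'].round(1),'gap',round(s['finger_gap'],4))
    for k in range(1,n+1):
        P,Rt=targets_fn(k); qq,e=ik(KX,P,Rt,q)
        print(k,(R0.inv().apply(P-s['ee_pos'])/.5).round(3).tolist(),((R0.inv()*Rt).as_rotvec()/(np.pi/4)).round(3).tolist(),'dq',np.abs(qq-q).max().round(2),'err',round(e,4)); q=qq
    print(q.round(2))
E
python3 - <<'E'
from h import *
d=np.radians; s=status.get_state(); R0=rot(); G0=s['ee_pos']+R0.apply([0,OFF,0])
P1,R1=gpose([.504,-.311,.26],d(90),d(15),0,-1); rv=(R0.inv()*R1).as_rotvec(); print(np.degrees(np.linalg.norm(rv)))
G1=np.array([.504,-.311,.26])
def f(k):
    u=min(k/16,1); Rt=R0*R.from_rotvec(rv*u); G=G0+(G1-G0)*u; return G-Rt.apply([0,OFF,0]),Rt
path(f,16)
E
```

```text
94.48911218893116
t 16.75 F [ 0.7  0.7 -0.5] gap 0.0857
1 [0.0, 0.015, -0.0] [-0.068, -0.105, 0.039] dq 0.12 err 0.0
2 [0.001, 0.03, -0.001] [-0.135, -0.211, 0.078] dq 0.12 err 0.0
3 [0.002, 0.045, -0.001] [-0.203, -0.316, 0.117] dq 0.12 err 0.0
4 [0.003, 0.059, -0.002] [-0.271, -0.422, 0.156] dq 0.11 err 0.0
5 [0.005, 0.073, -0.002] [-0.338, -0.527, 0.195] dq 0.11 err 0.0
6 [0.008, 0.087, -0.003] [-0.406, -0.633, 0.234] dq 0.11 err 0.0
7 [0.011, 0.1, -0.003] [-0.473, -0.738, 0.274] dq 0.1 err 0.0
8 [0.014, 0.113, -0.003] [-0.541, -0.844, 0.313] dq 0.1 err 0.0
9 [0.018, 0.126, -0.003] [-0.609, -0.949, 0.352] dq 0.1 err 0.0
10 [0.023, 0.139, -0.003] [-0.676, -1.055, 0.391] dq 0.09 err 0.0
11 [0.027, 0.151, -0.003] [-0.744, -1.16, 0.43] dq 0.09 err 0.0
12 [0.033, 0.164, -0.002] [-0.812, -1.265, 0.469] dq 0.09 err 0.0
13 [0.038, 0.176, -0.0] [-0.879, -1.371, 0.508] dq 0.09 err 0.0
14 [0.044, 0.188, 0.001] [-0.947, -1.476, 0.547] dq 0.09 err 0.0
15 [0.051, 0.2, 0.003] [-1.015, -1.582, 0.586] dq 0.09 err 0.0
16 [0.057, 0.212, 0.006] [-1.082, -1.687, 0.625] dq 0.09 err 0.0
[-0.87  0.85  1.36  0.77  2.03 -0.96]
```

Request:
jog_arm(targets=[{"jaw": 1,"translation": [0,0.015,0],"delta_rot": [-0.07,-0.1,0.04]},{"jaw": 1,"translation": [0,0.03,0],"delta_rot": [-0.14,-0.21,0.08]},{"jaw": 1,"translation": [0,0.045,0],"delta_rot": [-0.2,-0.32,0.12]},{"jaw": 1,"translation": [0,0.06,0],"delta_rot": [-0.27,-0.42,0.16]},{"jaw": 1,"translation": [0.005,0.075,0],"delta_rot": [-0.34,-0.53,0.2]},{"jaw": 1,"translation": [0.01,0.09,0],"delta_rot": [-0.41,-0.63,0.23]},{"jaw": 1,"translation": [0.01,0.1,0],"delta_rot": [-0.47,-0.74,0.27]},{"jaw": 1,"translation": [0.015,0.115,0],"delta_rot": [-0.54,-0.84,0.31]}])

```text
clock: 17.75
ee_pos: [0.5124, -0.2862, 0.2979]
tcp_rot: [0.425, 0.006, 0.838, -0.343]
contact_force: [0.5, 0.9, -0.1]
finger_gap: 0.0853
```

```bash
python3 - <<'E'
from h import *
d=np.radians; s=status.get_state(); R0=rot(); G0=s['ee_pos']+R0.apply([0,OFF,0])
G1=np.array([.504,-.311,.24])
P1,R1=gpose(G1,d(90),d(15),0,-1); rv=(R0.inv()*R1).as_rotvec(); print(np.degrees(np.linalg.norm(rv)))
def f(k):
    u=min(k/7,1); Rt=R0*R.from_rotvec(rv*u); G=G0+(G1-G0)*u; return G-Rt.apply([0,OFF,0]),Rt
path(f,7)
E
```

```text
47.212471983347044
t 17.75 F [ 0.5  0.9 -0.1] gap 0.0853
1 [0.012, 0.016, 0.003] [-0.077, -0.12, 0.045] dq 0.11 err 0.0
2 [0.025, 0.031, 0.007] [-0.154, -0.241, 0.09] dq 0.11 err 0.0
3 [0.039, 0.046, 0.01] [-0.231, -0.361, 0.134] dq 0.11 err 0.0
4 [0.053, 0.061, 0.013] [-0.309, -0.482, 0.179] dq 0.11 err 0.0
5 [0.068, 0.075, 0.016] [-0.386, -0.602, 0.224] dq 0.1 err 0.0
6 [0.084, 0.089, 0.019] [-0.463, -0.723, 0.269] dq 0.1 err 0.0
7 [0.1, 0.103, 0.023] [-0.54, -0.843, 0.314] dq 0.1 err 0.0
[-0.87  0.88  1.36  0.76  2.01 -0.98]
```

Request:
jog_arm(targets=[{"jaw": 1,"translation": [0.012,0.016,0.003],"delta_rot": [-0.08,-0.12,0.045]},{"jaw": 1,"translation": [0.025,0.03,0.007],"delta_rot": [-0.154,-0.24,0.09]},{"jaw": 1,"translation": [0.04,0.046,0.01],"delta_rot": [-0.23,-0.36,0.135]},{"jaw": 1,"translation": [0.053,0.06,0.013],"delta_rot": [-0.31,-0.48,0.18]},{"jaw": 1,"translation": [0.068,0.075,0.016],"delta_rot": [-0.386,-0.6,0.224]},{"jaw": 1,"translation": [0.084,0.089,0.02],"delta_rot": [-0.463,-0.723,0.27]},{"jaw": 1,"translation": [0.1,0.103,0.023],"delta_rot": [-0.54,-0.843,0.314]},{"jaw": 1,"translation": [0.1,0.103,0.023],"delta_rot": [-0.54,-0.843,0.314]}])

```text
clock: 18.75
ee_pos: [0.5041, -0.2669, 0.2266]
tcp_rot: [0.699, -0.091, 0.703, -0.092]
contact_force: [-0.5, 0.5, -0.2]
finger_gap: 0.0853
```

```bash
python3 - <<'E'
from h import *
d=np.radians; s=log(); R0=rot(); print(R0.as_matrix().round(3))
print('G',s['ee_pos']+R0.apply([0,OFF,0]))
delta(*gpose([.504,-.311,.125],d(90),d(15),0,-1))
im=optics.capture('top');a=cv2.resize(im[180:380,380:580],None,fx=3,fy=3,interpolation=cv2.INTER_CUBIC)
G=s['ee_pos']+R0.apply([0,OFF,0])
for y in(OFF,OFF+.012,0):
    q=proj('top',[s['ee_pos']+R0.apply([0,y,0])])[0]; cv2.circle(a,tuple(((q-[380,180])*3).astype(int)),3,(0,0,255),-1)
cv2.imwrite('pics/t12.png',a)
cv2.imwrite('pics/w12.png',optics.capture('wrist'))
im=optics.capture('scene');cv2.imwrite('pics/s12.png',cv2.resize(im[0:260,80:340],None,fx=2.3,fy=2.3,interpolation=cv2.INTER_CUBIC))
E
```

```text
[[-0.005  0.     1.   ]
 [-0.257  0.966 -0.002]
 [-0.966 -0.257 -0.005]]
G [ 0.50404285 -0.31041611  0.23816012]
t 18.75 pos [ 0.5041 -0.2669  0.2266] F [-0.5  0.5 -0.2] gap 0.0853 q [-0.87   0.881  1.358  0.758  2.004 -0.973]
translation [0.2191 0.0571 0.001 ] delta_rot [-0.0005 -0.0069 -0.0019]
```

View pics/t12.png

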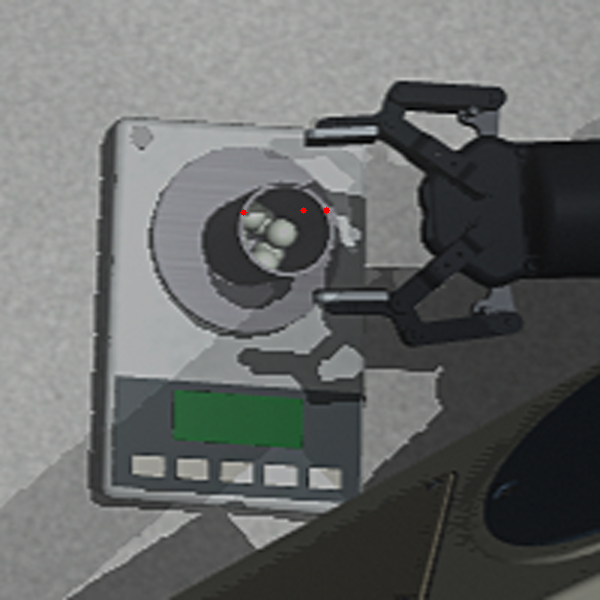

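View pics/s12.png

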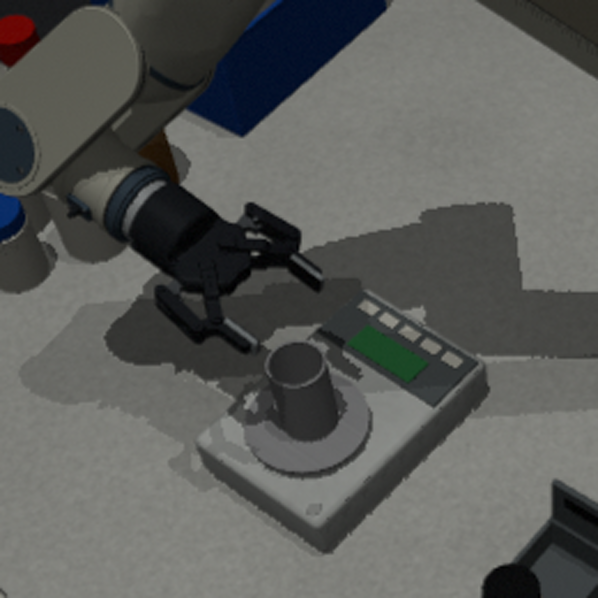

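View pics/w12.png

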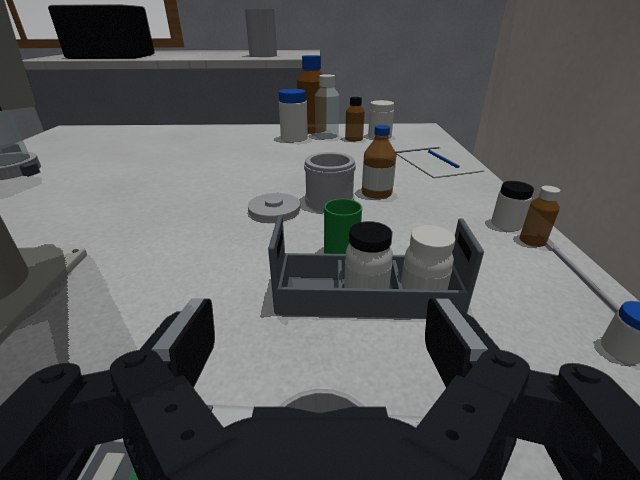

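Request:
jog_arm(targets=[{"jaw": 1,"translation": [0.02,0.005,0],"delta_rot": [0,0,0]},{"jaw": 1,"translation": [0.06,0.016,0],"delta_rot": [0,0,0]},{"jaw": 1,"translation": [0.1,0.026,0],"delta_rot": [0,0,0]},{"jaw": 1,"translation": [0.14,0.036,0],"delta_rot": [0,0,0]},{"jaw": 1,"translation": [0.18,0.047,0],"delta_rot": [0,0,0]},{"jaw": 1,"translation": [0.21,0.055,0],"delta_rot": [0,0,0]},{"jaw": 1,"translation": [0.219,0.057,0],"delta_rot": [0,0,0]},{"jaw": 1,"translation": [0.219,0.057,0],"delta_rot": [0,0,0]}])

```text
clock: 19.9
ee_pos: [0.5036, -0.269, 0.1151]
tcp_rot: [0.7, -0.091, 0.702, -0.093]
contact_force: [0.3, 0.7, 0.6]
finger_gap: 0.0855
```

```bash
python3 - <<'E'
from h import *
print(ray('top',(380+287/3,180+230/3),.165))
s=log();print(s['ee_pos'],s['contact_force'])
im=optics.capture('top');a=cv2.resize(im[180:380,380:580],None,fx=3,fy=3,interpolation=cv2.INTER_CUBIC)
cv2.imwrite('pics/t13.png',a)
im=optics.capture('scene');cv2.imwrite('pics/s13.png',cv2.resize(im[80:260,120:300],None,fx=3,fy=3,interpolation=cv2.INTER_CUBIC))
E
```

```text
[ 0.50028437 -0.3116595   0.165     ]
[ 0.50358923 -0.26898286  0.11514948] [0.3113597  0.65703608 0.58807662]
```

View pics/t13.png

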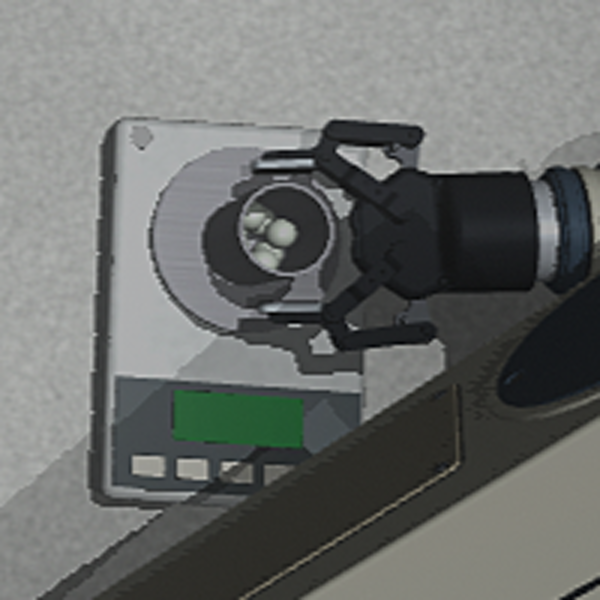

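View pics/s13.png

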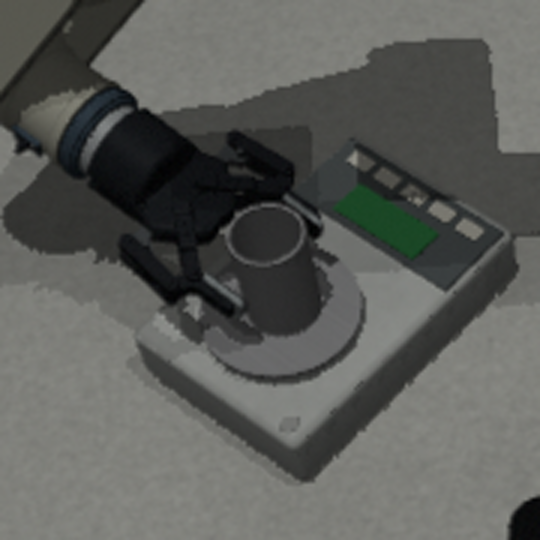

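Request:
jog_arm(targets=[{"jaw": 1,"translation": [0,0.006,0],"delta_rot": [0,0,0]},{"jaw": 1,"translation": [0,0.012,0],"delta_rot": [0,0,0]},{"jaw": 1,"translation": [0,0.012,0],"delta_rot": [0,0,0]},{"jaw": 0.75,"translation": [0,0.012,0],"delta_rot": [0,0,0]},{"jaw": 0.65,"translation": [0,0.012,0],"delta_rot": [0,0,0]},{"jaw": 0.5,"translation": [0,0.012,0],"delta_rot": [0,0,0]},{"jaw": 0.4,"translation": [0,0.012,0],"delta_rot": [0,0,0]},{"jaw": 0.4,"translation": [0,0.012,0],"delta_rot": [0,0,0]}], force=80)

```text
clock: 21.0
ee_pos: [0.5037, -0.2634, 0.114]
tcp_rot: [0.7, -0.091, 0.702, -0.093]
contact_force: [1.7, -3.0, 3.3]
finger_gap: 0.0579
```

Request:
jog_arm(targets=[{"jaw": 0.4,"translation": [0,0,0],"delta_rot": [0,0,0]},{"jaw": 0.4,"translation": [-0.005,-0.001,0],"delta_rot": [0,0,0]},{"jaw": 0.4,"translation": [-0.02,-0.005,0],"delta_rot": [0,0,0]},{"jaw": 0.4,"translation": [-0.05,-0.013,0],"delta_rot": [0,0,0]},{"jaw": 0.4,"translation": [-0.1,-0.026,0],"delta_rot": [0,0,0]},{"jaw": 0.4,"translation": [-0.16,-0.042,0],"delta_rot": [0,0,0]},{"jaw": 0.4,"translation": [-0.2,-0.053,0],"delta_rot": [0,0,0]},{"jaw": 0.4,"translation": [-0.21,-0.055,0],"delta_rot": [0,0,0]}])

```text
clock: 22.0
ee_pos: [0.5041, -0.263, 0.2243]
tcp_rot: [0.701, -0.092, 0.701, -0.094]
contact_force: [-0.1, -0.4, -2.9]
finger_gap: 0.058
```

```bash
python3 - <<'E'
from h import *
s=log();print(s['ee_pos'],s['contact_force'],s['finger_gap'])
im=optics.capture('scene');cv2.imwrite('pics/s14.png',cv2.resize(im[60:260,100:320],None,fx=3,fy=3,interpolation=cv2.INTER_CUBIC))
im=optics.capture('top');a=cv2.resize(im[180:380,380:580],None,fx=3,fy=3,interpolation=cv2.INTER_CUBIC)
cv2.imwrite('pics/t14.png',a)
E
```

```text
[ 0.5040743  -0.26296147  0.22432603] [-0.10074686 -0.37818766 -2.91701574] 0.05798273942059342
```

View pics/s14.png

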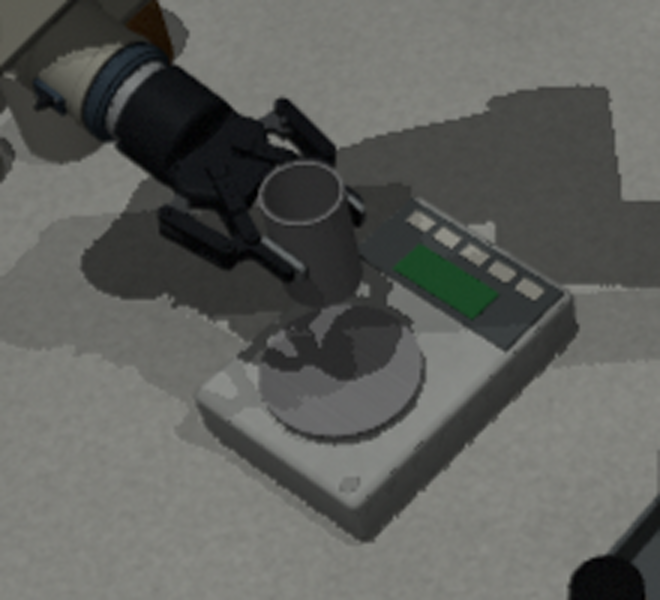

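View pics/t14.png

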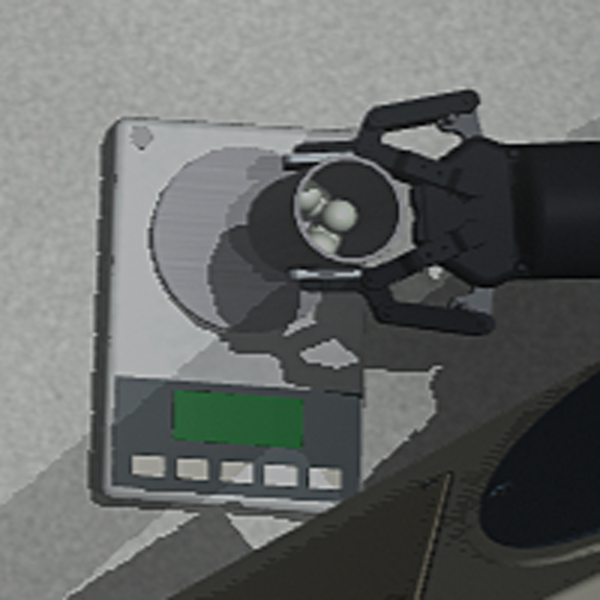

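```bash
cat >> h.py <<'E'
OFF=-0.0493
d2r=np.radians
CUP=gpose([0,0,0],d2r(90),d2r(15),0,-1)[1].inv().apply([0,0,1])
def pour(lip,psi,head=90,pit=15):
    """tool pose such that lowest lip point is at lip"""
    _,Rt=gpose([0,0,0],d2r(head),d2r(pit),d2r(psi),-1); u=Rt.apply(CUP)
    low=np.array([0,0,-1.])+u*u[2]; low/=np.linalg.norm(low)
    C=np.array(lip)-(.038*u+.030*low); return C,C-OFF*Rt.apply([0,1,0]),Rt,u
E
python3 - <<'E'
from h import *
lip=[.521-.014,.3035+.006,.120]
for p in(30,50,70,90,100,110,120,130,140):
    C,P,Rt,u=pour(lip,p); jaw=Rt.apply([0,0,1])
    print(p,'C',C.round(3),'u',u.round(2),'jaw',jaw.round(2),'finger low z',(C[2]-.057*abs(jaw[2])).round(3),'bottom ctr',(C-.052*u).round(3))
def f(k):
    import math
    s=status.get_state(); return None
s=log();R0=rot(); 
_,Rt=gpose([0,0,0],d2r(90),d2r(15),0,-1)
P=np.array([.46,.3035,.26])-OFF*Rt.apply([0,1,0]); delta(P,Rt)
E
```

```text
30 C [0.462 0.313 0.101] u [ 0.48 -0.03  0.88] jaw [ 0.87 -0.13 -0.48] finger low z 0.074 bottom ctr [0.437 0.314 0.056]
50 C [0.459 0.315 0.117] u [ 0.74 -0.09  0.67] jaw [ 0.64 -0.2  -0.74] finger low z 0.075 bottom ctr [0.421 0.32  0.082]
70 C [0.461 0.318 0.133] u [ 0.91 -0.16  0.39] jaw [ 0.34 -0.24 -0.91] finger low z 0.081 bottom ctr [0.414 0.326 0.113]
90 C [0.468 0.32  0.147] u [ 0.97 -0.25  0.07] jaw [ 0.   -0.26 -0.97] finger low z 0.092 bottom ctr [0.418 0.333 0.144]
100 C [0.474 0.32  0.153] u [ 0.95 -0.29 -0.1 ] jaw [-0.17 -0.25 -0.95] finger low z 0.099 bottom ctr [0.424 0.335 0.158]
110 C [0.48  0.32  0.159] u [ 0.91 -0.34 -0.25] jaw [-0.34 -0.24 -0.91] finger low z 0.107 bottom ctr [0.432 0.337 0.172]
120 C [0.486 0.319 0.163] u [ 0.84 -0.38 -0.4 ] jaw [-0.5  -0.22 -0.84] finger low z 0.115 bottom ctr [0.443 0.338 0.183]
130 C [0.493 0.317 0.166] u [ 0.74 -0.41 -0.53] jaw [-0.64 -0.2  -0.74] finger low z 0.123 bottom ctr [0.454 0.339 0.193]
140 C [0.499 0.315 0.167] u [ 0.62 -0.44 -0.65] jaw [-0.77 -0.17 -0.62] finger low z 0.132 bottom ctr [0.467 0.338 0.201]
t 22.1 pos [ 0.5037 -0.2626  0.2228] F [-0.7 -0.5 -2.8] gap 0.058 q [-0.867  0.88   1.369  0.758  1.992 -0.982]
translation [-0.3658  1.1723 -0.0915] delta_rot [-0.0036 -0.0026  0.0011]
```

Request:
jog_arm(targets=[{"jaw": 0.4,"translation": [-0.01,0.02,0],"delta_rot": [0,0,0]},{"jaw": 0.4,"translation": [-0.03,0.07,-0.005],"delta_rot": [0,0,0]},{"jaw": 0.4,"translation": [-0.05,0.14,-0.01],"delta_rot": [0,0,0]},{"jaw": 0.4,"translation": [-0.075,0.22,-0.02],"delta_rot": [0,0,0]},{"jaw": 0.4,"translation": [-0.1,0.31,-0.025],"delta_rot": [0,0,0]},{"jaw": 0.4,"translation": [-0.13,0.4,-0.03],"delta_rot": [0,0,0]},{"jaw": 0.4,"translation": [-0.155,0.49,-0.04],"delta_rot": [0,0,0]},{"jaw": 0.4,"translation": [-0.18,0.57,-0.045],"delta_rot": [0,0,0]}])

```text
clock: 23.1
ee_pos: [0.4812, 0.0384, 0.235]
tcp_rot: [0.7, -0.091, 0.703, -0.093]
contact_force: [0.5, 0.3, -2.2]
finger_gap: 0.0581
```

```bash
python3 - <<'E'
from h import *
_,Rt=gpose([0,0,0],d2r(90),d2r(15),0,-1)
P=np.array([.46,.318,.26])-OFF*Rt.apply([0,1,0]); delta(P,Rt)
E
```

```text
t 23.1 pos [0.4812 0.0384 0.235 ] F [ 0.5  0.3 -2.2] gap 0.0581 q [-0.538  0.649  1.887  0.984  1.64  -1.054]
translation [-0.1922  0.6258 -0.0444] delta_rot [-0.0023 -0.0058 -0.0012]
```

Request:
jog_arm(targets=[{"jaw": 0.4,"translation": [-0.025,0.08,-0.005],"delta_rot": [0,0,0]},{"jaw": 0.4,"translation": [-0.055,0.17,-0.01],"delta_rot": [0,0,0]},{"jaw": 0.4,"translation": [-0.085,0.27,-0.02],"delta_rot": [0,0,0]},{"jaw": 0.4,"translation": [-0.115,0.37,-0.025],"delta_rot": [0,0,0]},{"jaw": 0.4,"translation": [-0.145,0.47,-0.03],"delta_rot": [0,0,0]},{"jaw": 0.4,"translation": [-0.17,0.55,-0.04],"delta_rot": [0,0,0]},{"jaw": 0.4,"translation": [-0.185,0.605,-0.044],"delta_rot": [0,0,0]},{"jaw": 0.4,"translation": [-0.192,0.626,-0.044],"delta_rot": [0,0,0]}])

```text
clock: 24.1
ee_pos: [0.4595, 0.3649, 0.2466]
tcp_rot: [0.7, -0.092, 0.702, -0.093]
contact_force: [0.0, 0.4, -2.4]
finger_gap: 0.0579
```

```bash
python3 - <<'E'
from h import *
im=optics.capture('scene');cv2.imwrite('pics/s15.png',cv2.resize(im[160:430,280:560],None,fx=2.2,fy=2.2,interpolation=cv2.INTER_CUBIC))
im=optics.capture('top');a=cv2.resize(im[160:340,90:300],None,fx=3,fy=3,interpolation=cv2.INTER_CUBIC)
cv2.imwrite('pics/t15.png',a)
def f(k):
    p=k*9; C,_,Rt,u=pour([.507,.3095,.12],max(p,40)); _,Rt=gpose([0,0,0],d2r(90),d2r(15),d2r(p),-1)
    w=min(1,k/7); C[2]=.26+(.172-.26)*w; C[:2]=np.array([.46,.318])*(1-w)+C[:2]*w
    return C-OFF*Rt.apply([0,1,0]),Rt
path(f,8)
E
```

```text
t 24.2 F [-0.4 -0.5 -2.3] gap 0.058
1 [0.023, 0.008, -0.001] [-0.001, 0.196, 0.0] dq 0.13 err 0.0
2 [0.048, 0.013, -0.001] [-0.001, 0.396, 0.0] dq 0.13 err 0.0
3 [0.072, 0.019, -0.0] [-0.001, 0.596, -0.0] dq 0.13 err 0.0
4 [0.097, 0.024, -0.0] [-0.001, 0.796, -0.0] dq 0.13 err 0.0
5 [0.121, 0.031, -0.001] [-0.001, 0.996, -0.0] dq 0.13 err 0.0
6 [0.145, 0.038, -0.002] [-0.001, 1.196, -0.0] dq 0.13 err 0.0
7 [0.169, 0.046, -0.001] [-0.001, 1.396, -0.0] dq 0.13 err 0.0
8 [0.169, 0.048, 0.003] [-0.001, 1.596, -0.0] dq 0.16 err 0.0
[0.09 0.74 2.07 1.57 1.29 0.03]
```

View pics/s15.png

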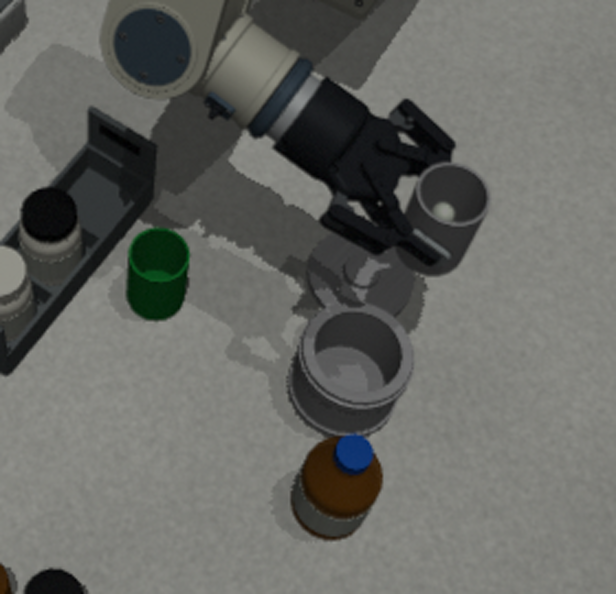

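View pics/t15.png

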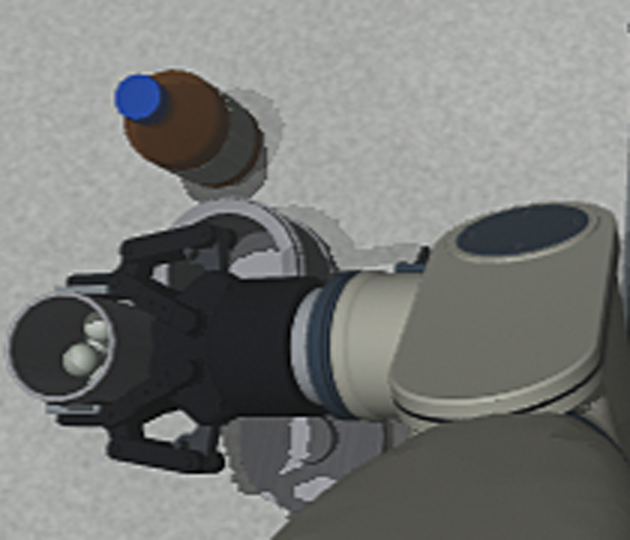

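Request:
jog_arm(targets=[{"jaw": 0.4,"translation": [0.015,0.005,0],"delta_rot": [0,0.06,0]},{"jaw": 0.4,"translation": [0.045,0.012,0],"delta_rot": [0,0.18,0]},{"jaw": 0.4,"translation": [0.075,0.02,0],"delta_rot": [0,0.32,0]},{"jaw": 0.4,"translation": [0.105,0.027,0],"delta_rot": [0,0.46,0]},{"jaw": 0.4,"translation": [0.135,0.035,0],"delta_rot": [0,0.6,0]},{"jaw": 0.4,"translation": [0.16,0.043,0],"delta_rot": [0,0.74,0]},{"jaw": 0.4,"translation": [0.169,0.046,0],"delta_rot": [0,0.88,0]},{"jaw": 0.4,"translation": [0.169,0.046,0],"delta_rot": [0,0.95,0]}])

```text
clock: 25.2
ee_pos: [0.4617, 0.3625, 0.1585]
tcp_rot: [0.394, -0.05, 0.91, -0.121]
contact_force: [0.0, 0.1, -3.0]
finger_gap: 0.0578
```

```bash
cat > rowsroll.py <<'E'
from h import *
import sys
ps=list(map(float,sys.argv[1:]))
s=log(); R0=rot(); _,Rg=gpose([0,0,0],d2r(90),d2r(15),0,-1)
print('roll now',np.degrees((Rg.inv()*R0).as_rotvec()),'C',s['ee_pos']+R0.apply([0,OFF,0]),'F',s['contact_force'])
def f(k):
    C,_,Rt,u=pour([.507,.3095,.12],ps[k-1]); C[2]=.172; return C-OFF*Rt.apply([0,1,0]),Rt
path(f,8)
E
python3 rowsroll.py 48 53 58 63 68 73 78 83
python3 - <<'E'
from h import *
im=optics.capture('scene');cv2.imwrite('pics/s16.png',cv2.resize(im[160:430,280:560],None,fx=2.2,fy=2.2,interpolation=cv2.INTER_CUBIC))
E
```

```text
roll now [ 0.24921132 43.25711224  0.07617344] C [0.46147949 0.3149166  0.17126098] F [ 0.00510014  0.12819542 -3.00088524]
t 25.2 F [ 0.   0.1 -3. ] gap 0.0578
1 [0.002, -0.0, -0.005] [-0.004, 0.105, -0.004] dq 0.08 err 0.0
2 [0.002, 0.001, -0.005] [-0.004, 0.217, -0.004] dq 0.09 err 0.0
3 [0.002, 0.002, -0.005] [-0.004, 0.328, -0.004] dq 0.09 err 0.0
4 [0.001, 0.004, -0.005] [-0.004, 0.439, -0.004] dq 0.09 err 0.0
5 [-0.001, 0.005, -0.003] [-0.004, 0.55, -0.004] dq 0.09 err 0.0
6 [-0.003, 0.006, -0.002] [-0.003, 0.661, -0.005] dq 0.09 err 0.0
7 [-0.005, 0.007, 0.0] [-0.003, 0.772, -0.005] dq 0.09 err 0.0
8 [-0.008, 0.008, 0.003] [-0.003, 0.883, -0.005] dq 0.09 err 0.0
[0.09 0.75 2.06 1.57 1.29 0.23]
```

View pics/s16.png

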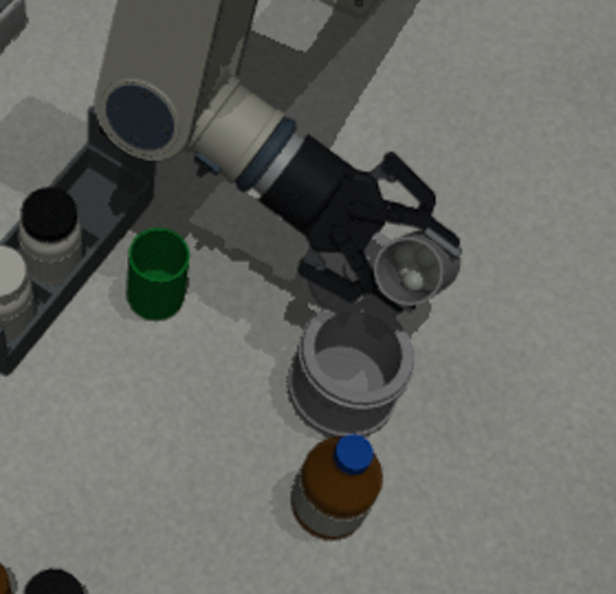

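Request:
jog_arm(targets=[{"jaw": 0.4,"translation": [0,0,-0.005],"delta_rot": [0,0.1,0]},{"jaw": 0.4,"translation": [0,0,-0.005],"delta_rot": [0,0.22,0]},{"jaw": 0.4,"translation": [0,0,-0.005],"delta_rot": [0,0.33,0]},{"jaw": 0.4,"translation": [0,0.004,-0.005],"delta_rot": [0,0.44,0]},{"jaw": 0.4,"translation": [0,0.005,-0.003],"delta_rot": [0,0.55,0]},{"jaw": 0.4,"translation": [-0.003,0.006,-0.002],"delta_rot": [0,0.66,0]},{"jaw": 0.4,"translation": [-0.005,0.007,0],"delta_rot": [0,0.77,0]},{"jaw": 0.4,"translation": [-0.008,0.008,0.003],"delta_rot": [0,0.83,0]}])

```text
clock: 26.25
ee_pos: [0.4656, 0.3671, 0.1601]
tcp_rot: [0.083, -0.009, 0.988, -0.13]
contact_force: [-0.3, -0.4, -3.0]
finger_gap: 0.0578
```

```bash

python3 rowsroll.py 84 88 92 95 98 101 104 107
python3 - <<'E'
from h import *
im=optics.capture('scene');cv2.imwrite('pics/s17.png',cv2.resize(im[160:430,280:560],None,fx=2.2,fy=2.2,interpolation=cv2.INTER_CUBIC))
im=optics.capture('top');a=cv2.resize(im[160:340,90:300],None,fx=3,fy=3,interpolation=cv2.INTER_CUBIC)
cv2.imwrite('pics/t17.png',a)
E
```

```text
roll now [ 0.21198191 80.42505235  0.16933952] C [0.46541206 0.3194872  0.17286821] F [-0.26065551 -0.41761265 -3.00170227]
t 26.25 F [-0.3 -0.4 -3. ] gap 0.0578
1 [0.0, -0.0, 0.002] [-0.001, 0.079, -0.005] dq 0.06 err 0.0
2 [-0.003, 0.0, 0.002] [-0.001, 0.168, -0.006] dq 0.07 err 0.0
3 [-0.007, 0.001, 0.003] [-0.001, 0.257, -0.006] dq 0.07 err 0.0
4 [-0.01, 0.001, 0.003] [-0.0, 0.324, -0.006] dq 0.06 err 0.0
5 [-0.013, 0.001, 0.004] [-0.0, 0.391, -0.006] dq 0.06 err 0.0
6 [-0.017, 0.001, 0.004] [-0.0, 0.457, -0.006] dq 0.06 err 0.0
7 [-0.02, 0.001, 0.005] [0.0, 0.524, -0.006] dq 0.06 err 0.0
8 [-0.024, 0.001, 0.006] [0.0, 0.591, -0.006] dq 0.06 err 0.0
[0.09 0.75 2.03 1.56 1.29 0.67]
```

View pics/s17.png

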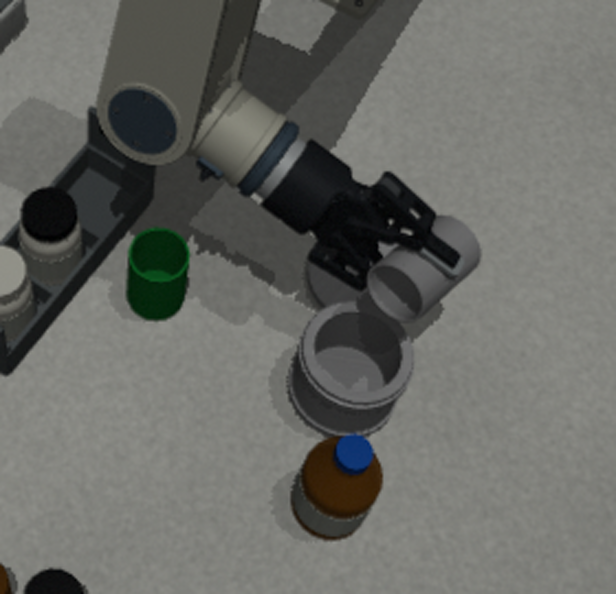

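View pics/t17.png

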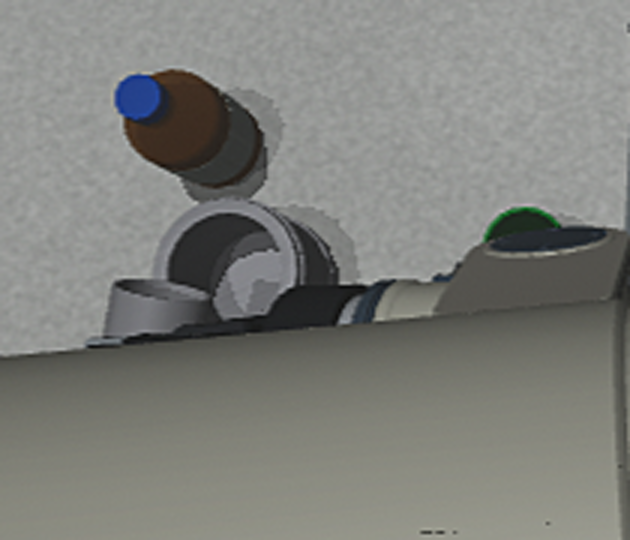

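```bash
python3 - <<'E'
from h import *
s=status.get_state();R0=rot();u=R0.apply(CUP);C=s['ee_pos']+R0.apply([0,OFF,0]);M=C+.038*u
print('model mouth ctr',M,'px',proj('top',[M])[0],'u',u)
print(ray('top',(90+164/3,160+290/3),M[2]))
n=u;e1=np.cross(n,[0,0,1]);e1/=np.linalg.norm(e1);e2=np.cross(n,e1)
a=np.linspace(0,2*np.pi,40);pts=M+.03*(np.cos(a)[:,None]*e1+np.sin(a)[:,None]*e2)
for k,f,b,sc in(('top','t17',(90,160),3),('scene','s17',(280,160),2.2)):
    im=cv2.imread(f'pics/{f}.png');p=(proj(k,pts)-b)*sc;cv2.polylines(im,[p.astype(int)],True,(0,0,255),1)
    p=(circ(k,[.521,.3035],.04,.095)-b)*sc;cv2.polylines(im,[p.astype(int)],True,(0,255,0),1)
    cv2.imwrite(f'pics/{f}o.png',im[150:400] if k=='top' else im[200:450,200:520])
E
```

```text
model mouth ctr [0.50168914 0.31155024 0.18148244] px [144.22812516 255.7464053 ] u [ 0.95100156 -0.21190037  0.22515385]
[0.49994784 0.31061994 0.18148244]
```

View pics/t17o.png

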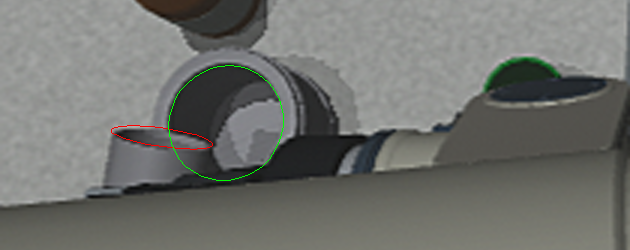

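View pics/s17o.png

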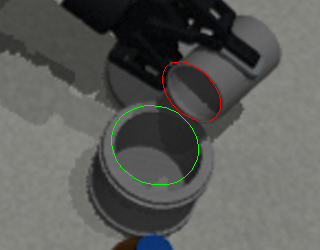

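Request:
jog_arm(targets=[{"jaw": 0.4,"translation": [0,0,0.002],"delta_rot": [0,0.08,0]},{"jaw": 0.4,"translation": [-0.003,0,0.002],"delta_rot": [0,0.17,0]},{"jaw": 0.4,"translation": [-0.007,0,0.003],"delta_rot": [0,0.25,0]},{"jaw": 0.4,"translation": [-0.01,0,0.003],"delta_rot": [0,0.32,0]},{"jaw": 0.4,"translation": [-0.012,0,0.003],"delta_rot": [0,0.36,0]},{"jaw": 0.4,"translation": [-0.014,0,0.004],"delta_rot": [0,0.4,0]},{"jaw": 0.4,"translation": [-0.016,0,0.004],"delta_rot": [0,0.43,0]},{"jaw": 0.4,"translation": [-0.017,0,0.004],"delta_rot": [0,0.46,0]}])

```text
clock: 27.35
ee_pos: [0.4738, 0.3679, 0.1601]
tcp_rot: [-0.095, 0.014, 0.987, -0.13]
contact_force: [-0.4, -0.1, -2.4]
finger_gap: 0.0583
```

```bash

python3 rowsroll.py 103 105 108 111 114 117 120 123
python3 - <<'E'
from h import *
im=optics.capture('scene');cv2.imwrite('pics/s18.png',cv2.resize(im[220:430,360:560],None,fx=2.8,fy=2.8,interpolation=cv2.INTER_CUBIC))
E
```

```text
roll now [  0.10495825 101.01476791   0.14838018] C [0.47366907 0.32025462 0.1728253 ] F [-0.37161813 -0.11101588 -2.35642389]
t 27.35 F [-0.4 -0.1 -2.4] gap 0.0583
1 [-0.003, -0.0, 0.001] [0.001, 0.044, -0.003] dq 0.04 err 0.0
2 [-0.006, -0.0, 0.001] [0.001, 0.089, -0.003] dq 0.04 err 0.0
3 [-0.009, -0.001, 0.0] [0.001, 0.155, -0.003] dq 0.06 err 0.0
4 [-0.013, -0.001, -0.001] [0.001, 0.222, -0.003] dq 0.06 err 0.0
5 [-0.017, -0.001, -0.001] [0.001, 0.289, -0.003] dq 0.06 err 0.0
6 [-0.021, -0.002, -0.002] [0.001, 0.355, -0.003] dq 0.06 err 0.0
7 [-0.025, -0.002, -0.002] [0.001, 0.422, -0.003] dq 0.06 err 0.0
8 [-0.029, -0.003, -0.003] [0.002, 0.489, -0.003] dq 0.06 err 0.0
[0.09 0.76 2.01 1.55 1.3  0.96]
```

View pics/s18.png

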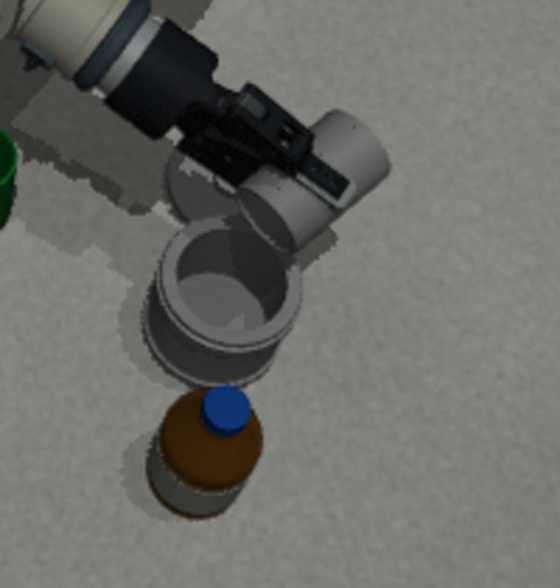

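Request:
jog_arm(targets=[{"jaw": 0.4,"translation": [-0.002,0,0.001],"delta_rot": [0,0.03,0]},{"jaw": 0.4,"translation": [-0.003,0,0.001],"delta_rot": [0,0.06,0]},{"jaw": 0.4,"translation": [-0.006,0,0],"delta_rot": [0,0.09,0]},{"jaw": 0.4,"translation": [-0.007,0,0],"delta_rot": [0,0.12,0]},{"jaw": 0.4,"translation": [-0.009,0,0],"delta_rot": [0,0.15,0]},{"jaw": 0.4,"translation": [-0.011,0,0],"delta_rot": [0,0.18,0]},{"jaw": 0.4,"translation": [-0.013,0,0],"delta_rot": [0,0.22,0]},{"jaw": 0.4,"translation": [-0.015,0,0],"delta_rot": [0,0.26,0]}])

```text
clock: 28.4
ee_pos: [0.4812, 0.3675, 0.1588]
tcp_rot: [-0.195, 0.027, 0.972, -0.128]
contact_force: [0.3, -0.2, -1.6]
finger_gap: 0.058
```

```bash

python3 rowsroll.py 114 117 120 123 126 129 132 135
python3 - <<'E'
from h import *
im=optics.capture('scene');cv2.imwrite('pics/s19.png',cv2.resize(im[220:430,360:560],None,fx=2.8,fy=2.8,interpolation=cv2.INTER_CUBIC))
E
```

```text
roll now [8.35699460e-02 1.12762368e+02 1.65328504e-01] C [0.48106473 0.31990101 0.17150105] F [ 0.26305362 -0.19667109 -1.62104152]
t 28.4 F [ 0.3 -0.2 -1.6] gap 0.058
1 [-0.002, -0.001, -0.001] [0.002, 0.028, -0.003] dq 0.03 err 0.0
2 [-0.005, -0.002, -0.003] [0.002, 0.094, -0.003] dq 0.06 err 0.0
3 [-0.009, -0.002, -0.004] [0.002, 0.161, -0.003] dq 0.06 err 0.0
4 [-0.013, -0.003, -0.006] [0.002, 0.228, -0.003] dq 0.06 err 0.0
5 [-0.017, -0.004, -0.007] [0.002, 0.294, -0.003] dq 0.06 err 0.0
6 [-0.02, -0.005, -0.008] [0.002, 0.361, -0.003] dq 0.06 err 0.0
7 [-0.024, -0.006, -0.01] [0.002, 0.428, -0.003] dq 0.06 err 0.0
8 [-0.028, -0.007, -0.011] [0.002, 0.494, -0.003] dq 0.06 err 0.0
[0.08 0.76 2.   1.55 1.3  1.19]
```

View pics/s19.png

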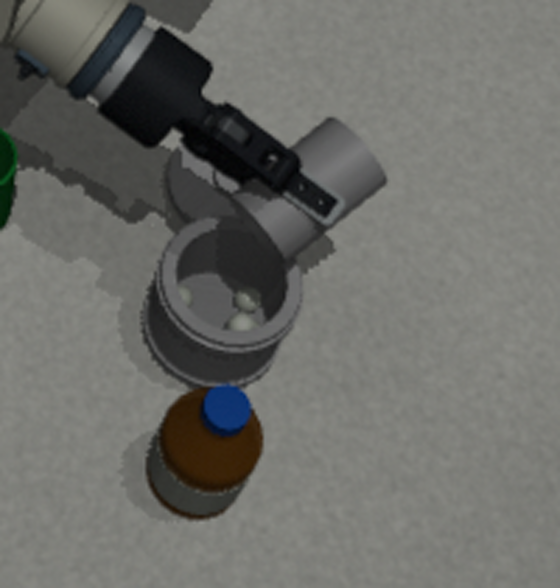

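Request:
jog_arm(targets=[{"jaw": 0.4,"translation": [-0.002,0,0],"delta_rot": [0,0.05,0]},{"jaw": 0.4,"translation": [-0.005,0,-0.002],"delta_rot": [0,0.12,0]},{"jaw": 0.4,"translation": [-0.009,0,-0.004],"delta_rot": [0,0.2,0]},{"jaw": 0.4,"translation": [-0.013,0,-0.006],"delta_rot": [0,0.28,0]},{"jaw": 0.4,"translation": [-0.017,0,-0.007],"delta_rot": [0,0.36,0]},{"jaw": 0.4,"translation": [-0.022,-0.004,-0.008],"delta_rot": [0,0.44,0]},{"jaw": 0.4,"translation": [-0.026,-0.005,-0.01],"delta_rot": [0,0.52,0]},{"jaw": 0.4,"translation": [-0.028,-0.006,-0.011],"delta_rot": [0,0.55,0]}])

```text
clock: 29.45
ee_pos: [0.4962, 0.3645, 0.1592]
tcp_rot: [-0.399, 0.054, 0.908, -0.119]
contact_force: [-0.0, -0.1, -1.5]
finger_gap: 0.0583
```

```bash

python3 rowsroll.py 130 122 113 104 96 88 80 80
python3 - <<'E'
from h import *
im=optics.capture('scene');cv2.imwrite('pics/s20.png',cv2.resize(im[220:430,360:560],None,fx=2.8,fy=2.8,interpolation=cv2.INTER_CUBIC))
E
```

```text
roll now [5.60486436e-02 1.37445690e+02 1.92649402e-01] C [0.49606846 0.31685598 0.17194827] F [-0.02921384 -0.14510492 -1.50121219]
t 29.45 F [-0.  -0.1 -1.5] gap 0.0583
1 [0.005, 0.001, 0.005] [0.003, -0.165, -0.002] dq 0.13 err 0.0
2 [0.013, 0.003, 0.012] [0.002, -0.343, -0.002] dq 0.15 err 0.0
3 [0.021, 0.005, 0.021] [0.002, -0.543, -0.003] dq 0.17 err 0.0
4 [0.029, 0.006, 0.029] [0.002, -0.743, -0.003] dq 0.17 err 0.0
5 [0.035, 0.005, 0.036] [0.002, -0.921, -0.003] dq 0.15 err 0.0
6 [0.04, 0.005, 0.041] [0.002, -1.099, -0.003] dq 0.15 err 0.0
7 [0.044, 0.004, 0.047] [0.001, -1.277, -0.003] dq 0.15 err 0.0
8 [0.044, 0.004, 0.047] [0.001, -1.277, -0.003] dq 0.0 err 0.0
[0.09 0.75 2.06 1.57 1.29 0.17]
```

View pics/s20.png

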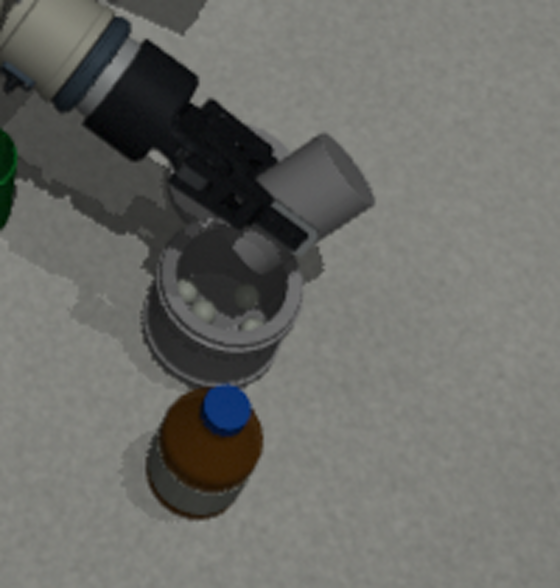

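```bash
cat > back.py <<'E'
from h import *
import sys
# args: Cx Cy Cz roll nrows
cx,cy,cz,ro,n=map(float,sys.argv[1:6]); n=int(n)
s=log();R0=rot();C0=s['ee_pos']+R0.apply([0,OFF,0]);_,Rg=gpose([0,0,0],d2r(90),d2r(15),0,-1)
r0=np.degrees((Rg.inv()*R0).as_rotvec())[1]; print('roll',r0,'C',C0)
def f(k):
    w=min(1,k/n); w=w*w*(3-2*w); _,Rt=gpose([0,0,0],d2r(90),d2r(15),d2r(r0+(ro-r0)*w),-1); C=C0+(np.array([cx,cy,cz])-C0)*w
    return C-OFF*Rt.apply([0,1,0]),Rt
path(f,8)
E
python3 back.py .475 .25 .25 95 8
```

```text
roll 137.46771290202392 C [0.49619399 0.31682289 0.1719794 ]
t 29.5 F [-0.3 -0.4 -1.2] gap 0.0578
1 [0.005, -0.007, -0.002] [0.003, -0.041, -0.002] dq 0.03 err 0.0
2 [0.018, -0.026, -0.007] [0.003, -0.147, -0.002] dq 0.07 err 0.0
3 [0.036, -0.054, -0.015] [0.003, -0.299, -0.003] dq 0.1 err 0.0
4 [0.057, -0.085, -0.024] [0.002, -0.472, -0.003] dq 0.12 err 0.0
5 [0.078, -0.116, -0.032] [0.002, -0.645, -0.003] dq 0.11 err 0.0
6 [0.096, -0.143, -0.04] [0.002, -0.796, -0.003] dq 0.1 err 0.0
7 [0.109, -0.162, -0.045] [0.002, -0.903, -0.003] dq 0.07 err 0.0
8 [0.114, -0.17, -0.047] [0.002, -0.944, -0.003] dq 0.03 err 0.0
[-0.05  0.58  2.06  1.4   1.37  0.6 ]
```

Request:
jog_arm(targets=[{"jaw": 0.4,"translation": [0.005,-0.007,-0.002],"delta_rot": [0,-0.04,0]},{"jaw": 0.4,"translation": [0.018,-0.026,-0.007],"delta_rot": [0,-0.15,0]},{"jaw": 0.4,"translation": [0.036,-0.054,-0.015],"delta_rot": [0,-0.3,0]},{"jaw": 0.4,"translation": [0.057,-0.085,-0.024],"delta_rot": [0,-0.47,0]},{"jaw": 0.4,"translation": [0.078,-0.116,-0.032],"delta_rot": [0,-0.645,0]},{"jaw": 0.4,"translation": [0.096,-0.143,-0.04],"delta_rot": [0,-0.8,0]},{"jaw": 0.4,"translation": [0.109,-0.162,-0.045],"delta_rot": [0,-0.9,0]},{"jaw": 0.4,"translation": [0.114,-0.17,-0.047],"delta_rot": [0,-0.945,0]}])

```text
clock: 30.5
ee_pos: [0.4745, 0.297, 0.2377]
tcp_rot: [-0.04, 0.007, 0.991, -0.13]
contact_force: [-0.3, -0.9, -0.9]
finger_gap: 0.0582
```

```bash
python3 - <<'E'
from h import *
im=optics.capture('top');a=cv2.resize(im[160:340,90:300],None,fx=3,fy=3,interpolation=cv2.INTER_CUBIC)
cv2.imwrite('pics/t21.png',a)
im=optics.capture('scene');cv2.imwrite('pics/s21.png',cv2.resize(im[220:430,360:560],None,fx=2.8,fy=2.8,interpolation=cv2.INTER_CUBIC))
E
python3 back.py .485 .02 .25 52 8
```

```text
roll 94.81232780086447 C [0.47447444 0.24958614 0.25011499]
t 30.6 F [ 0.1  0.1 -1.4] gap 0.058
1 [-0.001, -0.019, 0.005] [0.0, -0.041, -0.004] dq 0.03 err 0.0
2 [-0.005, -0.069, 0.018] [0.0, -0.149, -0.004] dq 0.09 err 0.0
3 [-0.01, -0.14, 0.037] [0.0, -0.301, -0.004] dq 0.12 err 0.0
4 [-0.016, -0.222, 0.058] [-0.0, -0.476, -0.004] dq 0.14 err 0.0
5 [-0.022, -0.303, 0.08] [-0.0, -0.65, -0.004] dq 0.14 err 0.0
6 [-0.027, -0.374, 0.098] [-0.001, -0.803, -0.004] dq 0.12 err 0.0
7 [-0.031, -0.424, 0.112] [-0.001, -0.911, -0.004] dq 0.08 err 0.0
8 [-0.032, -0.443, 0.117] [-0.001, -0.951, -0.004] dq 0.03 err 0.0
[-0.49  0.64  1.91  1.02  1.61 -0.14]
```

View pics/t21.png

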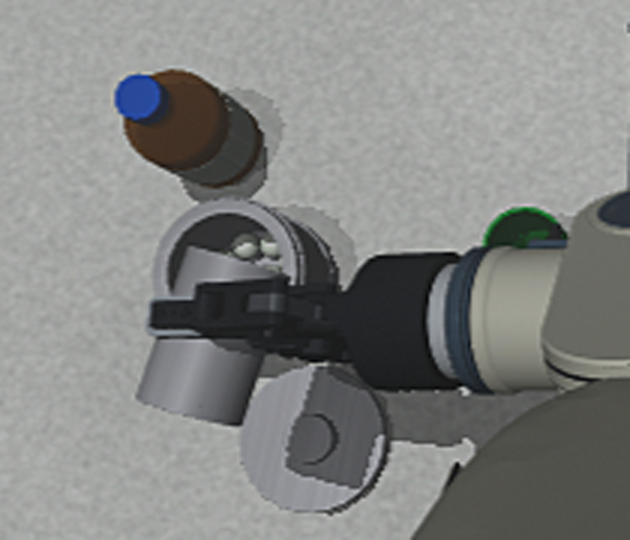

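View pics/s21.png

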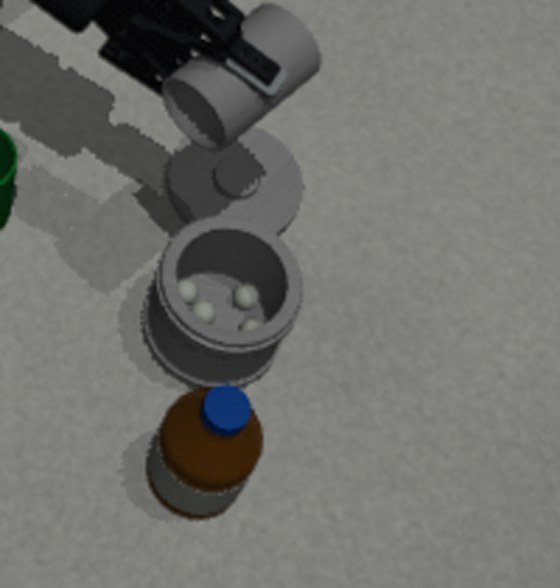

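Request:
jog_arm(targets=[{"jaw": 0.4,"translation": [0,-0.02,0.005],"delta_rot": [0,-0.04,0]},{"jaw": 0.4,"translation": [-0.005,-0.07,0.018],"delta_rot": [0,-0.15,0]},{"jaw": 0.4,"translation": [-0.01,-0.14,0.037],"delta_rot": [0,-0.3,0]},{"jaw": 0.4,"translation": [-0.016,-0.222,0.058],"delta_rot": [0,-0.475,0]},{"jaw": 0.4,"translation": [-0.022,-0.303,0.08],"delta_rot": [0,-0.65,0]},{"jaw": 0.4,"translation": [-0.027,-0.374,0.098],"delta_rot": [0,-0.8,0]},{"jaw": 0.4,"translation": [-0.031,-0.424,0.112],"delta_rot": [0,-0.91,0]},{"jaw": 0.4,"translation": [-0.032,-0.443,0.117],"delta_rot": [0,-0.95,0]}])

```text
clock: 31.6
ee_pos: [0.4853, 0.0665, 0.2363]
tcp_rot: [0.322, -0.04, 0.938, -0.124]
contact_force: [0.0, 0.3, -2.0]
finger_gap: 0.0579
```

```bash
python3 - <<'E'
from h import *
im=optics.capture('top');a=cv2.resize(im[160:340,90:300],None,fx=3,fy=3,interpolation=cv2.INTER_CUBIC)
cv2.imwrite('pics/t22.png',a)
E
python3 back.py .498 -.20 .25 9 8
```

```text
roll 52.04183641186178 C [0.48515803 0.01871915 0.24910778]
t 31.65 F [ 0.7 -0.9 -1.3] gap 0.0582
1 [0.002, -0.018, 0.004] [-0.003, -0.041, -0.004] dq 0.03 err 0.0
2 [0.008, -0.066, 0.016] [-0.003, -0.149, -0.004] dq 0.08 err 0.0
3 [0.015, -0.134, 0.033] [-0.004, -0.303, -0.004] dq 0.11 err 0.0
4 [0.024, -0.211, 0.052] [-0.004, -0.478, -0.004] dq 0.13 err 0.0
5 [0.032, -0.289, 0.071] [-0.004, -0.654, -0.003] dq 0.13 err 0.0
6 [0.04, -0.357, 0.088] [-0.004, -0.807, -0.003] dq 0.11 err 0.0
7 [0.045, -0.405, 0.1] [-0.005, -0.915, -0.003] dq 0.08 err 0.0
8 [0.047, -0.423, 0.105] [-0.005, -0.956, -0.003] dq 0.03 err 0.0
[-0.77  0.77  1.59  0.81  1.87 -0.85]
```

View pics/t22.png

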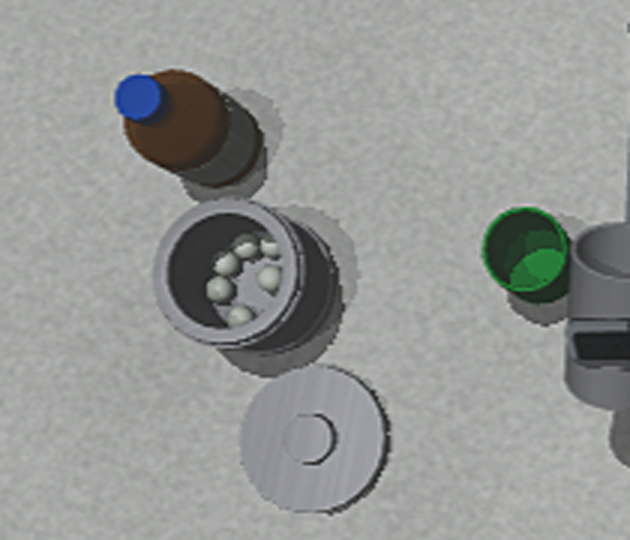

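Request:
jog_arm(targets=[{"jaw": 0.4,"translation": [0.002,-0.018,0.004],"delta_rot": [0,-0.04,0]},{"jaw": 0.4,"translation": [0.008,-0.066,0.016],"delta_rot": [0,-0.15,0]},{"jaw": 0.4,"translation": [0.015,-0.134,0.033],"delta_rot": [0,-0.3,0]},{"jaw": 0.4,"translation": [0.024,-0.211,0.052],"delta_rot": [0,-0.48,0]},{"jaw": 0.4,"translation": [0.032,-0.289,0.071],"delta_rot": [0,-0.655,0]},{"jaw": 0.4,"translation": [0.04,-0.357,0.088],"delta_rot": [0,-0.81,0]},{"jaw": 0.4,"translation": [0.045,-0.405,0.1],"delta_rot": [0,-0.915,0]},{"jaw": 0.4,"translation": [0.047,-0.423,0.105],"delta_rot": [0,-0.956,0]}])

```text
clock: 32.65
ee_pos: [0.4982, -0.1513, 0.2373]
tcp_rot: [0.644, -0.084, 0.754, -0.1]
contact_force: [-0.7, 0.7, -1.4]
finger_gap: 0.0583
```

```bash
python3 back.py .503 -.312 .17 0 7
```

```text
roll 9.041989564960383 C [ 0.49807791 -0.19893607  0.25001585]
t 32.65 F [-0.7  0.7 -1.4] gap 0.0583
1 [0.012, -0.01, 0.002] [-0.003, -0.011, -0.001] dq 0.01 err 0.0
2 [0.041, -0.035, 0.008] [-0.003, -0.04, -0.001] dq 0.03 err 0.0
3 [0.082, -0.07, 0.017] [-0.003, -0.079, -0.001] dq 0.04 err 0.0
4 [0.127, -0.107, 0.026] [-0.003, -0.122, -0.001] dq 0.05 err 0.0
5 [0.167, -0.142, 0.035] [-0.003, -0.161, -0.001] dq 0.05 err 0.0
6 [0.197, -0.167, 0.041] [-0.003, -0.19, -0.001] dq 0.04 err 0.0
7 [0.209, -0.177, 0.043] [-0.003, -0.201, -0.001] dq 0.01 err 0.0
8 [0.209, -0.177, 0.043] [-0.003, -0.201, -0.001] dq 0.0 err 0.0
[-0.87  0.97  1.36  0.73  1.94 -1.04]
```

Request:
jog_arm(targets=[{"jaw": 0.4,"translation": [0.012,-0.01,0.002],"delta_rot": [0,-0.01,0]},{"jaw": 0.4,"translation": [0.041,-0.035,0.008],"delta_rot": [0,-0.04,0]},{"jaw": 0.4,"translation": [0.082,-0.07,0.017],"delta_rot": [0,-0.08,0]},{"jaw": 0.4,"translation": [0.127,-0.107,0.026],"delta_rot": [0,-0.12,0]},{"jaw": 0.4,"translation": [0.167,-0.142,0.035],"delta_rot": [0,-0.16,0]},{"jaw": 0.4,"translation": [0.197,-0.167,0.041],"delta_rot": [0,-0.19,0]},{"jaw": 0.4,"translation": [0.209,-0.177,0.043],"delta_rot": [-0.003,-0.201,0]},{"jaw": 0.4,"translation": [0.209,-0.177,0.043],"delta_rot": [-0.003,-0.201,0]}])

```text
clock: 33.65
ee_pos: [0.5025, -0.2638, 0.1571]
tcp_rot: [0.701, -0.092, 0.702, -0.092]
contact_force: [0.1, -0.5, -1.4]
finger_gap: 0.0578
```

```bash
python3 - <<'E'
from h import *
s=status.get_state();R0=rot();print('u',R0.apply(CUP))
im=optics.capture('top');cv2.imwrite('pics/t23.png',cv2.resize(im[180:380,380:580],None,fx=3,fy=3,interpolation=cv2.INTER_CUBIC))
im=optics.capture('scene');cv2.imwrite('pics/s23.png',cv2.resize(im[60:260,100:320],None,fx=3,fy=3,interpolation=cv2.INTER_CUBIC))
E
python3 back.py .503 -.312 .131 0 7
```

```text
u [ 0.00140105 -0.001024    0.99999849]
roll 0.05560255927297721 C [ 0.50263555 -0.31101603  0.17051643]
t 33.75 F [ 0.6  0.  -1.3] gap 0.0582
1 [0.004, 0.001, 0.0] [0.0, -0.0, -0.001] dq 0.0 err 0.0
2 [0.015, 0.004, 0.0] [0.0, -0.0, -0.001] dq 0.01 err 0.0
3 [0.03, 0.007, 0.0] [0.0, -0.0, -0.001] dq 0.01 err 0.0
4 [0.047, 0.011, 0.0] [0.0, -0.001, -0.001] dq 0.01 err 0.0
5 [0.062, 0.015, 0.001] [0.0, -0.001, -0.001] dq 0.01 err 0.0
6 [0.073, 0.017, 0.001] [0.0, -0.001, -0.001] dq 0.01 err 0.0
7 [0.077, 0.019, 0.001] [0.0, -0.001, -0.001] dq 0.0 err 0.0
8 [0.077, 0.019, 0.001] [0.0, -0.001, -0.001] dq 0.0 err 0.0
[-0.87  1.03  1.34  0.72  1.91 -1.07]
```

View pics/t23.png

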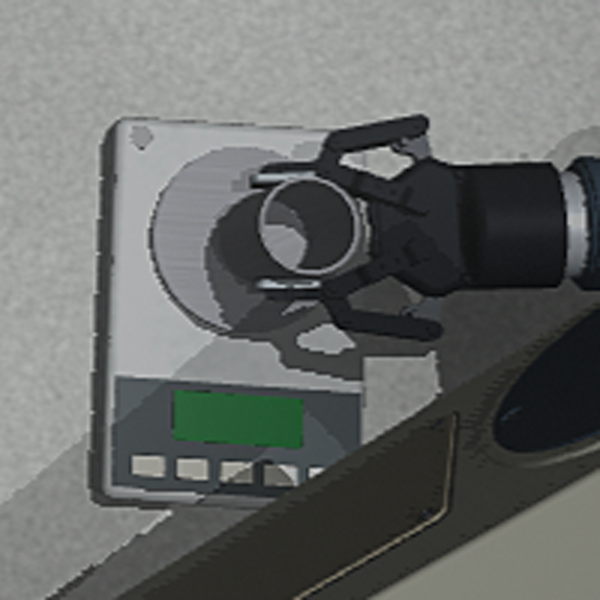

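View pics/s23.png

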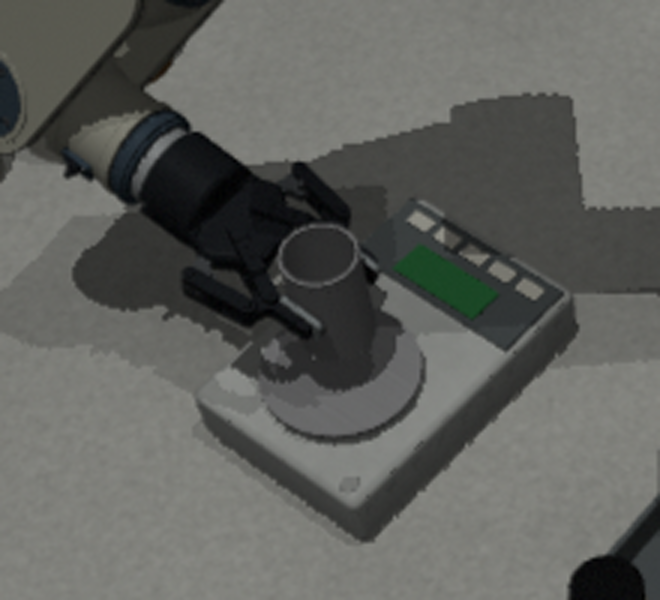

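Cup is empty and upright. I'll descend to just above the pan (TCP z ≈ 0.118), then touch down slowly.

Request:
jog_arm(targets=[{"jaw": 0.4,"translation": [0.004,0.001,0],"delta_rot": [0,0,0]},{"jaw": 0.4,"translation": [0.015,0.004,0],"delta_rot": [0,0,0]},{"jaw": 0.4,"translation": [0.03,0.008,0],"delta_rot": [0,0,0]},{"jaw": 0.4,"translation": [0.046,0.012,0],"delta_rot": [0,0,0]},{"jaw": 0.4,"translation": [0.06,0.016,0],"delta_rot": [0,0,0]},{"jaw": 0.4,"translation": [0.07,0.019,0],"delta_rot": [0,0,0]},{"jaw": 0.4,"translation": [0.075,0.02,0],"delta_rot": [0,0,0]},{"jaw": 0.4,"translation": [0.077,0.02,0],"delta_rot": [0,0,0]}])

```text
clock: 34.75
ee_pos: [0.5025, -0.2642, 0.1175]
tcp_rot: [0.701, -0.092, 0.701, -0.092]
contact_force: [-0.3, -0.7, -1.6]
finger_gap: 0.0581
```

Request:
jog_arm(targets=[{"jaw": 0.4,"translation": [0.001,0,0],"delta_rot": [0,0,0]},{"jaw": 0.4,"translation": [0.003,0.001,0],"delta_rot": [0,0,0]},{"jaw": 0.4,"translation": [0.004,0.001,0],"delta_rot": [0,0,0]},{"jaw": 0.4,"translation": [0.005,0.001,0],"delta_rot": [0,0,0]},{"jaw": 0.4,"translation": [0.006,0.001,0],"delta_rot": [0,0,0]},{"jaw": 0.4,"translation": [0.006,0.001,0],"delta_rot": [0,0,0]},{"jaw": 0.4,"translation": [0.006,0.001,0],"delta_rot": [0,0,0]},{"jaw": 0.4,"translation": [0.006,0.001,0],"delta_rot": [0,0,0]}])

```text
clock: 35.75
ee_pos: [0.5025, -0.2645, 0.1146]
tcp_rot: [0.701, -0.092, 0.701, -0.092]
contact_force: [1.2, -0.1, -1.1]
finger_gap: 0.0581
```

Request:
jog_arm(targets=[{"jaw": 0.4,"translation": [0.001,0,0],"delta_rot": [0,0,0]},{"jaw": 0.4,"translation": [0.001,0,0],"delta_rot": [0,0,0]},{"jaw": 0.4,"translation": [0.002,0,0],"delta_rot": [0,0,0]},{"jaw": 0.4,"translation": [0.002,0,0],"delta_rot": [0,0,0]},{"jaw": 0.4,"translation": [0.003,0.001,0],"delta_rot": [0,0,0]},{"jaw": 0.4,"translation": [0.003,0.001,0],"delta_rot": [0,0,0]},{"jaw": 0.4,"translation": [0.003,0.001,0],"delta_rot": [0,0,0]},{"jaw": 0.4,"translation": [0.003,0.001,0],"delta_rot": [0,0,0]}])

```text
clock: 36.75
ee_pos: [0.5025, -0.2646, 0.114]
tcp_rot: [0.701, -0.092, 0.701, -0.092]
contact_force: [-0.9, -1.1, 6.4]
finger_gap: 0.0581
```

Request:
jog_arm(targets=[{"jaw": 0.75,"translation": [0,0,0],"delta_rot": [0,0,0]},{"jaw": 0.8,"translation": [0,0,0],"delta_rot": [0,0,0]},{"jaw": 1,"translation": [0,0,0],"delta_rot": [0,0,0]},{"jaw": 1,"translation": [0,0,0],"delta_rot": [0,0,0]},{"jaw": 1,"translation": [0,0,0],"delta_rot": [0,0,0]},{"jaw": 1,"translation": [0,-0.01,0],"delta_rot": [0,0,0]},{"jaw": 1,"translation": [-0.01,-0.02,0],"delta_rot": [0,0,0]},{"jaw": 1,"translation": [-0.03,-0.025,0],"delta_rot": [0,0,0]}])

```text
clock: 37.75
ee_pos: [0.5025, -0.273, 0.1312]
tcp_rot: [0.701, -0.092, 0.701, -0.092]
contact_force: [-0.4, 0.1, 0.1]
finger_gap: 0.0855
```

Request:
jog_arm(targets=[{"jaw": 1,"translation": [-0.03,-0.01,0],"delta_rot": [0,0,0]},{"jaw": 1,"translation": [-0.07,-0.02,0],"delta_rot": [0,0,0]},{"jaw": 1,"translation": [-0.12,-0.035,0],"delta_rot": [0,0,0]},{"jaw": 1,"translation": [-0.18,-0.05,0],"delta_rot": [0,0,0]},{"jaw": 1,"translation": [-0.24,-0.065,0],"delta_rot": [0,0,0]},{"jaw": 1,"translation": [-0.28,-0.08,0],"delta_rot": [0,0,0]},{"jaw": 1,"translation": [-0.3,-0.085,0],"delta_rot": [0,0,0]},{"jaw": 1,"translation": [-0.3,-0.085,0],"delta_rot": [0,0,0]}])

```text
clock: 38.75
ee_pos: [0.5027, -0.2749, 0.287]
tcp_rot: [0.701, -0.092, 0.701, -0.093]
contact_force: [-0.0, -0.5, -0.6]
finger_gap: 0.0857
```

```bash
python3 - <<'E'
from h import *
t=optics.capture('top');s=optics.capture('scene')
for k,im in(('top',t),('scene',s)):
    for c,r,z in(([.5025,-.312],.03,.165),([.521,.3035],.051,.095)): cv2.polylines(im,[np.round(circ(k,c,r,z)*8).astype(int)],True,(0,0,255),1,cv2.LINE_AA,3)
    cv2.imwrite(f'pics/{k}24.png',im)
print(status.get_state()['contact_force'])
E
```

```text
[-0.44626359  0.54525403 -1.04438164]
```

View pics/top24.png

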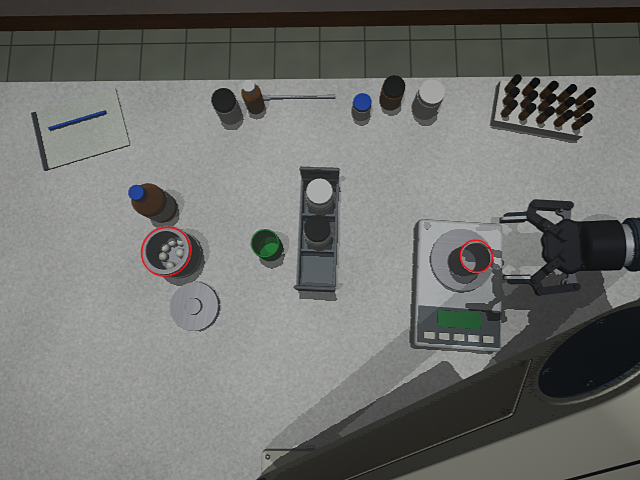

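View pics/scene24.png

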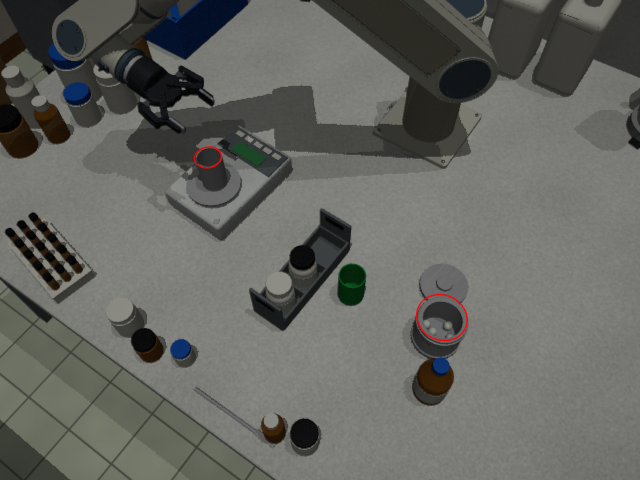

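```bash
python3 - <<'E'
from h import *
a=cv2.resize(optics.capture('top')[222:282,136:206],None,fx=8,fy=8,interpolation=cv2.INTER_CUBIC)
b=cv2.resize(optics.capture('scene')[285:365,400:480],None,fx=7,fy=7,interpolation=cv2.INTER_CUBIC)
cv2.imwrite('pics/ja.png',a);cv2.imwrite('pics/jb.png',b)
E
```

```text
(no output)
```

View pics/ja.png

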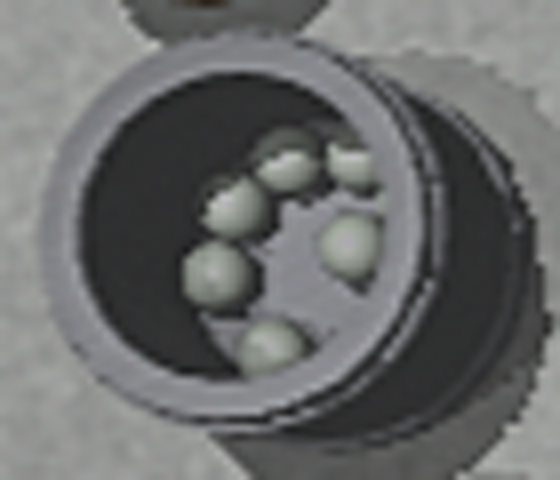

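View pics/jb.png

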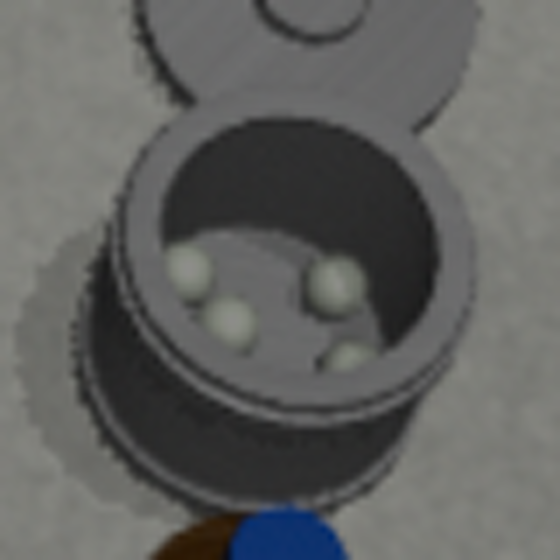

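```bash
python3 - <<'E'
from h import *
for uv in((288,165),(350,165),(240,208),(219,276),(350,247),(270,348)): print('top',(ray('top',(136+uv[0]/8,222+uv[1]/8),.024)[:2]-[.521,.3035]).round(3))
for uv in((188,271),(229,322),(335,286),(350,362)): print('scene',(ray('scene',(400+uv[0]/7,285+uv[1]/7),.024)[:2]-[.521,.3035]).round(3))
E
```

```text
top [0.027 0.012]
top [ 0.027 -0.006]
top [0.015 0.025]
top [-0.004  0.03 ]
top [ 0.004 -0.007]
top [-0.024  0.015]
scene [-0.003 -0.023]
scene [ 0.005 -0.004]
scene [-0.023  0.017]
scene [-0.004  0.032]
```

Seven distinct balls are confirmed and the eighth may be hidden by the jar wall. I'll look from above the jar with the wrist camera.

```bash
cat > vw.py <<'E'
from h import *
s=log();R0=rot();P1=np.array([.51,.26,.31]);R1=ori([0,0,-1],[1,0,0]);rv=(R0.inv()*R1).as_rotvec()
import sys; n=int(sys.argv[1])
def f(k):
    w=min(1,k/n); w=w*w*(3-2*w); return s['ee_pos']+(P1-s['ee_pos'])*w,R0*R.from_rotvec(rv*w)
path(f,n)
E
python3 vw.py 16
```

```text
t 38.95 F [0.7 0.3 0.1] gap 0.0854
1 [-0.004, 0.011, 0.0] [0.0, -0.0, -0.019] dq 0.02 err 0.0
2 [-0.014, 0.044, 0.001] [0.0, -0.0, -0.072] dq 0.05 err 0.0
3 [-0.03, 0.094, 0.001] [0.0, -0.0, -0.154] dq 0.07 err 0.0
4 [-0.05, 0.159, 0.002] [0.0, -0.0, -0.261] dq 0.09 err 0.0
5 [-0.075, 0.237, 0.003] [0.0, -0.001, -0.387] dq 0.1 err 0.0
6 [-0.102, 0.323, 0.005] [0.001, -0.001, -0.528] dq 0.11 err 0.0
7 [-0.131, 0.415, 0.006] [0.001, -0.001, -0.679] dq 0.12 err 0.0
8 [-0.161, 0.51, 0.007] [0.001, -0.001, -0.835] dq 0.13 err 0.0
9 [-0.191, 0.606, 0.009] [0.001, -0.002, -0.99] dq 0.16 err 0.0
10 [-0.22, 0.698, 0.01] [0.001, -0.002, -1.141] dq 0.19 err 0.0
11 [-0.247, 0.784, 0.011] [0.002, -0.002, -1.282] dq 0.2 err 0.0
12 [-0.272, 0.861, 0.012] [0.002, -0.002, -1.408] dq 0.18 err 0.0
13 [-0.292, 0.927, 0.013] [0.002, -0.002, -1.515] dq 0.15 err 0.0
14 [-0.308, 0.977, 0.014] [0.002, -0.003, -1.597] dq 0.11 err 0.0
15 [-0.318, 1.009, 0.014] [0.002, -0.003, -1.65] dq 0.06 err 0.0
16 [-0.322, 1.021, 0.014] [0.002, -0.003, -1.669] dq 0.02 err 0.0
[0.45 0.24 1.65 0.   1.25 0.45]
```

Request:
jog_arm(targets=[{"jaw": 1,"translation": [-0.01,0.011,0],"delta_rot": [0,0,-0.02]},{"jaw": 1,"translation": [-0.02,0.044,0],"delta_rot": [0,0,-0.07]},{"jaw": 1,"translation": [-0.04,0.094,0],"delta_rot": [0,0,-0.15]},{"jaw": 1,"translation": [-0.06,0.16,0],"delta_rot": [0,0,-0.26]},{"jaw": 1,"translation": [-0.08,0.24,0],"delta_rot": [0,0,-0.39]},{"jaw": 1,"translation": [-0.105,0.32,0.005],"delta_rot": [0,0,-0.53]},{"jaw": 1,"translation": [-0.13,0.415,0.005],"delta_rot": [0,0,-0.68]},{"jaw": 1,"translation": [-0.16,0.51,0.005],"delta_rot": [0,0,-0.835]}])

```text
clock: 39.95
ee_pos: [0.5051, -0.0064, 0.2982]
tcp_rot: [0.633, -0.314, 0.634, -0.315]
contact_force: [1.2, 0.2, 1.7]
finger_gap: 0.0858
```

```bash
python3 vw.py 8
```

```text
t 39.95 F [1.2 0.2 1.7] gap 0.0858
1 [-0.019, 0.013, 0.0] [-0.0, -0.0, -0.036] dq 0.03 err 0.0
2 [-0.069, 0.047, 0.001] [-0.0, -0.0, -0.129] dq 0.1 err 0.0
3 [-0.139, 0.096, 0.003] [-0.0, -0.001, -0.262] dq 0.16 err 0.0
4 [-0.219, 0.152, 0.005] [-0.001, -0.001, -0.414] dq 0.21 err 0.0
5 [-0.3, 0.207, 0.006] [-0.001, -0.001, -0.565] dq 0.22 err 0.0
6 [-0.37, 0.256, 0.008] [-0.001, -0.001, -0.698] dq 0.18 err 0.0
7 [-0.42, 0.29, 0.009] [-0.001, -0.002, -0.792] dq 0.12 err 0.0
8 [-0.439, 0.304, 0.009] [-0.001, -0.002, -0.827] dq 0.04 err 0.0
[0.45 0.24 1.65 0.   1.25 0.45]
```

Request:
jog_arm(targets=[{"jaw": 1,"translation": [-0.03,0.02,0],"delta_rot": [0,0,-0.05]},{"jaw": 1,"translation": [-0.08,0.055,0],"delta_rot": [0,0,-0.15]},{"jaw": 1,"translation": [-0.14,0.096,0.003],"delta_rot": [0,0,-0.26]},{"jaw": 1,"translation": [-0.22,0.152,0.005],"delta_rot": [0,0,-0.41]},{"jaw": 1,"translation": [-0.3,0.207,0.006],"delta_rot": [0,0,-0.56]},{"jaw": 1,"translation": [-0.37,0.256,0.008],"delta_rot": [0,0,-0.7]},{"jaw": 1,"translation": [-0.42,0.29,0.009],"delta_rot": [0,0,-0.79]},{"jaw": 1,"translation": [-0.439,0.304,0.009],"delta_rot": [0,0,-0.827]}])

```text
clock: 40.95
ee_pos: [0.5091, 0.2616, 0.311]
tcp_rot: [0.502, -0.5, 0.5, -0.498]
contact_force: [-0.6, -0.6, -0.1]
finger_gap: 0.0852
```

```bash
python3 - <<'E'
from h import *
cv2.imwrite('pics/w26.png',optics.capture('wrist'))
im=optics.capture('top');cv2.imwrite('pics/t26.png',cv2.resize(im[200:360,390:530],None,fx=3.5,fy=3.5,interpolation=cv2.INTER_CUBIC))
s=status.get_state();print(s['clock'],s['ee_pos'])
E
```

```text
41.05 [0.50924167 0.26095067 0.31064783]
```

View pics/w26.png

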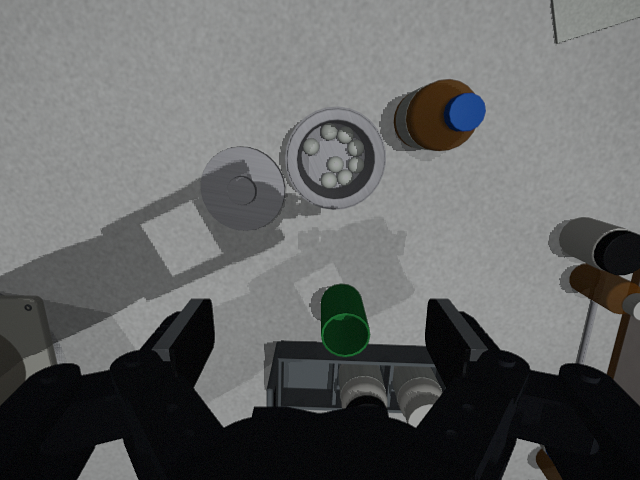

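View pics/t26.png

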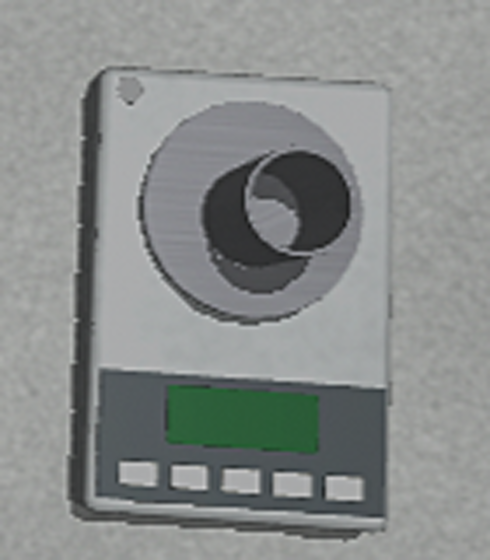

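The wrist picture shows all eight balls in the jar: (329,131), (344,136), (354,147), (312,146), (336,164), (354,165), (344,177) and (329,180). The top crop shows the empty cup upright on the pan, so I'm handing in.

```bash
python3 -c "
from workcell import ctrl; print(ctrl.sign_off())"
```

```text
the job is handed in; nothing more can be done
None
```

I weighed the full cup on the pan, tipped all eight balls into the mill jar, and stood the empty cup back on the pan. I handed in at about 41 s, and `sign_off` reports no verdict.

**What I did**
- I took the cup from above, set it on the pan at touchdown speed and let go of it for more than 2 s.
- I then took it again from the side, rolled it slowly to about 137° over the jar, and put it back upright on the pan.

**Last checks**
- **Balls:** the wrist camera counts all eight inside the jar.
- **Cup:** the top view shows it empty, upright and within a few millimetres of the pan's centre, with the gripper well clear.
- **Rest of the scene:** the jar, lid, bottle and tubs look unmoved in the pictures.

**What disagreed or failed**
- **Missed first grasp:** the fingers closed above the cup and touched nothing. The pictures put the fingertips about 25–35 mm behind the reported TCP, whereas `ctrl.tip_extent` says 17 mm ahead. I used the measured offset from then on.
- **Hidden balls:** the fixed cameras alone could confirm only seven balls, because the jar wall hid the last one. That is why I made the extra wrist look.

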